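# Cull bad brackets and store the good ones

### The arm

A 7-joint arm with a two-finger parallel gripper is mounted at the origin on the work surface. World frame = base frame: x ahead of the robot, y to its left, z up, the work surface at z = 0. Lengths are in m, angles in rad, forces in N, time in s.
With the tool pointing down it reaches from about 0.4 to 0.85 m from the base axis. Payload 10.4 kg.
Tool frame: the origin (TCP) lies at the very end of the fingers, on their centre line; the grasp point (between the pads) lies 19 mm behind it; z points along the fingers, y is the line along which they close (so a half turn about z gives the same grasp; the last joint's range is limited). The gripper opens to 85 mm and grips with 20 to 120 N. Pads are 22 mm wide; open, the fingers measure 114 mm over their backs; the gripper's body (76 mm by 85 mm) begins 54 mm behind the grasp point. The pads swing forward as they close: fully open they stand 13 mm farther back than shut.
Start: joints at [1.3, 0.332, -0.065, 1.46, 0.022, 1.35, -0.088], TCP at [0.153, -0.606, 0.231] pointing down, gripper open.
Joint ranges: [-2.6, 2.6], [-0.5, 2.12], [-1.47, 1.34], [0.16, 2.42], [-1.27, 4.41], [0.06, 2.06], [-2.6, 2.6]. Speed limits (rad/s): [2.22, 2.22, 2.79, 2.79, 3.14, 3.14, 3.14].

### API

Orientations are given as a unit quaternion [x, y, z, w].
In Python, from workcell import * gives the robot as it stands. The module is installed in compiled form; this text tells all that it offers.
- The arm moves only by the tool carry_out, never from a script. Its argument "motion" is a list of rows, each an object with "xyz": the shift along the tool's x, y, z in m, a list of three; "angular": the turn, a rotation vector about the tool's x, y, z in degrees, a list of three. A call has 1 to 12 rows; each row is the pose to reach, as a shift and turn from the pose commanded when the call began, along the tool's axes at that moment; what a row does not reach only later rows make up. A row lasts 1/10 s, in which the tool goes at most 50 mm and 8.59 degrees, less where a joint would pass 70% of its speed; a pose out of reach is approached as far as the arm can. A call with a gripper value outside its range is refused whole. "hand" is the opening, from 0 (shut) to 1 (fully open), set as the call begins (left out, the last holds). The fingers move at their own pace and stop on an object; "grip_force" is the grip in N (left out, the last holds). Time passes only in rows, so rows that repeat a pose let the fingers close. It gives the time, the measured TCP pose, the force, the opening and the grip force at its end, in the units of the state.
- get_obs(): the state, without advancing time (a new reading comes with each control period).
- camera(name): name is "scene" or "side" or "wrist"; returns a dict with "img" (400x640x3 uint8, red, green, blue), "fx", "fy", "cx", "cy" (pixels), "extrinsics" (4x4, takes a point from camera to world coordinates). Camera axes: x right, y up, looking along -z (the intrinsics and any distortion apply to the point x, -y, -z); pixel columns grow to the right and rows downward; lengths in m; the calibration is good to about 2 mm. A picture is of the moment at which its call begins. There is no depth.
- hand_in(): hands the job in; it is judged then, once.
The state is a dict: "clock": time; "joint_pos": joint angles; "joint_velocities": joint speeds; "tau": joint torques, N m; "position": TCP position; "ee_rot": TCP orientation; "ft_force": force on the tool from outside, world axes, zero at the start; "torque": the same for the moment, N m; "grip_width": opening from 0.0 (shut) to 1.0 (fully open); "grasp_force": force on a finger pad.
Only numpy, scipy, OpenCV 4.12 (cv2) and the standard library are available. Lean on these libraries where they do the work, as an engineer would, in place of code of your own. Each camera call takes 0.05 s, during which the arm holds its last target. There are 200 camera calls.

### The job

Lift the lid off the grey storage case and lay it on the rubber mat, handle up. Then check the angle brackets on the breadboard: put every good one (square, with two full legs) in the case, and every bent or snapped one in the steel scrap tray. When all are sorted, put the lid back on the case so that it is fully seated, and leave the mug, the lens and the screwdriver where they are.

Things in the scene. Friction and masses are not known exactly. Their poses are not given: they have to be found in the camera images.
- square_1: Good aluminium bracket, two flat legs 8 mm thick and 22 mm wide; starts lying on the breadboard, own z up, 22 mm tall. Origin at mid-width, 11 mm above its support. Legs at a right angle, both 40 mm long over the outside. Leg centre lines cross at own (-16, -16, 0) mm; from there they run 36 mm along own +x and 36 mm along own +y. May be absent.
- square_2: Good aluminium bracket, two flat legs 8 mm thick and 22 mm wide; starts lying on the breadboard, own z up, 22 mm tall. Origin at mid-width, 11 mm above its support. Legs at a right angle, both 40 mm long over the outside. Leg centre lines cross at own (-16, -16, 0) mm; from there they run 36 mm along own +x and 36 mm along own +y. May be absent.
- square_3: Good aluminium bracket, two flat legs 8 mm thick and 22 mm wide; starts lying on the breadboard, own z up, 22 mm tall. Origin at mid-width, 11 mm above its support. Legs at a right angle, both 40 mm long over the outside. Leg centre lines cross at own (-16, -16, 0) mm; from there they run 36 mm along own +x and 36 mm along own +y. May be absent.
- square_4: Good aluminium bracket, two flat legs 8 mm thick and 22 mm wide; starts lying on the breadboard, own z up, 22 mm tall. Origin at mid-width, 11 mm above its support. Legs at a right angle, both 40 mm long over the outside. Leg centre lines cross at own (-16, -16, 0) mm; from there they run 36 mm along own +x and 36 mm along own +y. May be absent.
- bent_1: Faulty aluminium bracket, two flat legs 8 mm thick and 22 mm wide; starts lying on the breadboard, own z up, 22 mm tall. Origin at mid-width, 11 mm above its support. Bent open to 135 degrees. Leg centre lines cross at own (0, -12, 0) mm; from there they run 36 mm each at 22.5 and 157.5 degrees from own +x towards own +y. May be absent.
- bent_2: Faulty aluminium bracket, two flat legs 8 mm thick and 22 mm wide; starts lying on the breadboard, own z up, 22 mm tall. Origin at mid-width, 11 mm above its support. Bent open to 135 degrees. Leg centre lines cross at own (0, -12, 0) mm; from there they run 36 mm each at 22.5 and 157.5 degrees from own +x towards own +y. May be absent.
- short_1: Faulty aluminium bracket, two flat legs 8 mm thick and 22 mm wide; starts lying on the breadboard, own z up, 22 mm tall. Origin at mid-width, 11 mm above its support. Right-angled, one leg snapped short. Leg centre lines cross at own (-16, -6, 0) mm; the whole leg runs 36 mm along own +x, the stump 14 mm along own +y. May be absent.
- short_2: Faulty aluminium bracket, two flat legs 8 mm thick and 22 mm wide; starts lying on the breadboard, own z up, 22 mm tall. Origin at mid-width, 11 mm above its support. Right-angled, one leg snapped short. Leg centre lines cross at own (-16, -6, 0) mm; the whole leg runs 36 mm along own +x, the stump 14 mm along own +y. May be absent.
- case: Grey plastic storage case, fixed to the bench, open on top once its lid is off: outside 190 x 130 x 66 mm (own x, y, z), walls and floor 4 mm (inside 182 x 122 mm, 62 mm deep). Origin at the centre of its underside. It stands left or right of the breadboard.
- lid: Loose lid, 0.22 kg, seated at the start. Origin at the centre of its underside: plug 174 x 114 mm (own x, y; 4 mm play all round in the case) from 0 to 8 mm, plate 194 x 134 mm from 8 to 14 mm, black bar handle 70 mm along own x, 14 mm wide, from 14 to 38 mm above it. Seated: origin 58 mm above the case's origin, x along the case's x (either way round).
- mat: Thin black rubber mat fixed to the bench in front of the robot, 140 x 230 x 3 mm (x, y, z), the resting place for the lid while the case is open. Origin at the centre of its underside.
- breadboard: Black perforated optics breadboard, fixed, 230 x 400 mm (own x, y), its top 12 mm above the bench. Origin under its centre at bench height. The brackets lie on it.
- tray: Open steel scrap tray, fixed to the bench on the other side of the breadboard from the case: outside 150 x 130 x 36 mm (own x, y, z), walls and floor 4 mm. Origin at the centre of its underside.
- mug: White mug, 76 mm across, 85 mm high, standing beyond the work; origin at the centre of its underside. Not part of the job.
- lens: Black camera lens standing on end, 56 mm across, 60 mm high; origin at the centre of its underside. Not part of the job.
- driver: Screwdriver lying beyond the breadboard; origin near its middle. Not part of the job.
Not all that is in view belongs to the job. Leave any yellow look-alike of the square_4 alone.

How it is judged:
By the outcome, as a careful person would: the job done as asked, in the order asked, and still so for the second after the job is handed in, with the robot touching nothing.
Of square_1, square_2, square_3, square_4 only 3 to 4 are there at a start; the rules pass over those that are not, and their reading is None.
Of bent_1, bent_2, short_1, short_2 only 3 to 4 are there at a start; the rules pass over those that are not, and their reading is None.
At some moment in a run one of square_1, square_2, square_3, square_4, bent_1, bent_2, short_1, short_2 may be knocked a few centimetres aside while the robot is not near it.
Once in a run the grip may slacken for a moment while it holds something.
It also fails if it takes over 210 s, if anything falls off the work surface, if the arm or the gripper's body presses on something with over 40 N, if the wrist force passes 120 N, or if a joint passes its speed limit or range.

## Working session

There is one attempt and no reset: what is moved stays moved. The work goes in short steps, Python scripts to look and compute and a tool call to move; the robot and the scene stay as the last step left them, time stands still between calls to the robot, and variables do not carry over. Pictures are saved under pics/ and viewed, at most 14 in all, crops included, and the job is handed in when it is done.

Besides the shell and the picture viewer there is one more tool, called after "Emit:" in YAML: its name, and indented under it one key for each argument. carry_out: Moves the arm, as the interface text tells. Its arguments: {"type":"object","properties":{"motion":{"type":"array"},"hand":{"type":"number"},"grip_force":{"type":"number"}},"required":["motion"]}

```bash
mkdir -p pics; ls
python3 - <<'E'
from workcell import *
import cv2
o=get_obs(); print({k:o[k] for k in('clock','position','ee_rot','grip_width','ft_force')})
for n in('scene','side'):
    c=camera(n); print(n,c['fx'],c['fy'],c['cx'],c['cy'],c['extrinsics'],[k for k in c])
    cv2.imwrite(f'pics/{n}0.png',c['img'][:,:,::-1])
E
```

```text
pics
{'clock': 0.0, 'position': array([ 0.15321151, -0.60554647,  0.23054292]), 'ee_rot': array([ 9.92332534e-01,  1.23594782e-01, -1.15700452e-04, -6.76312387e-04]), 'grip_width': 1.0005414652020483, 'ft_force': array([-0.52538052, -0.97923399, -0.26328724])}
scene 496.8923121726041 496.8923121726041 315.3635621399694 203.78814327841707 [[-0.80199672 -0.42814136  0.41652879  1.07586438]
 [ 0.59719057 -0.58968805  0.54372     0.65868237]
 [ 0.01283303  0.68480872  0.72860986  0.89288079]
 [ 0.          0.          0.          1.        ]] ['img', 'fx', 'fy', 'cx', 'cy', 'extrinsics']
side 469.1563379947547 469.1563379947547 319.7242076989938 200.9944602910659 [[ 0.76893188  0.49744755 -0.40160889  0.09910371]
 [-0.63928987  0.60534907 -0.47419507 -0.54925693]
 [ 0.00722639  0.6213682   0.78348538  1.02017644]
 [ 0.          0.          0.          1.        ]] ['img', 'fx', 'fy', 'cx', 'cy', 'extrinsics']
```

View pics/scene0.png

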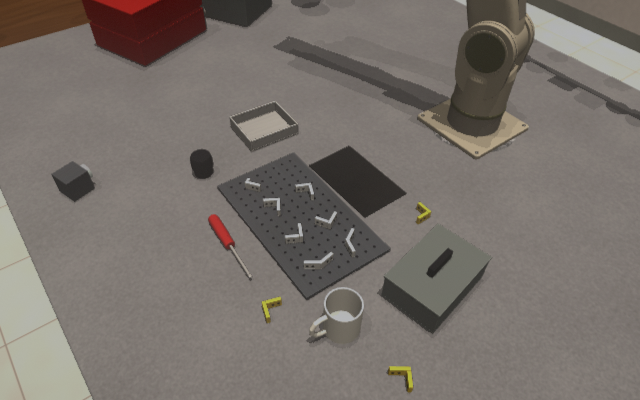

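View pics/side0.png

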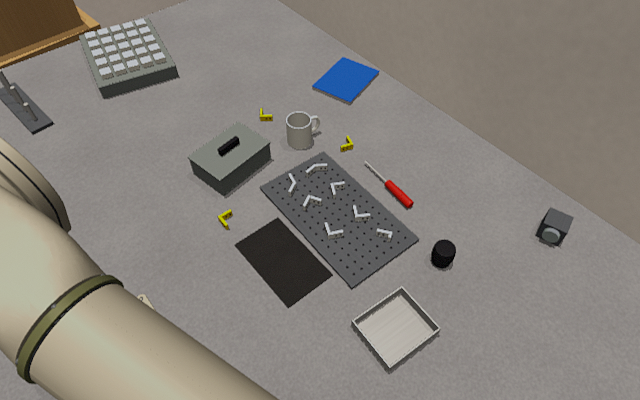

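```bash
cat > h.py <<'E'
import numpy as np, cv2
from workcell import *
from scipy.spatial.transform import Rotation as R
def w2p(c,P):
    E=c['extrinsics']; q=(np.atleast_2d(P)-E[:3,3])@E[:3,:3]
    return np.c_[c['cx']+c['fx']*q[:,0]/-q[:,2], c['cy']-c['fy']*q[:,1]/-q[:,2]]
def p2w(c,uv,z):
    uv=np.atleast_2d(uv).astype(float); E=c['extrinsics']
    d=np.c_[(uv[:,0]-c['cx'])/c['fx'],-(uv[:,1]-c['cy'])/c['fy'],-np.ones(len(uv))]@E[:3,:3].T
    return E[:3,3]+d*((z-E[2,3])/d[:,2])[:,None]
def top(c,x0,x1,y0,y1,z,s):
    "top view: column right = -y, row up = +x, s px/m"
    W,H=int((y1-y0)*s),int((x1-x0)*s)
    Pw=np.array([[x1,y1,z],[x1,y0,z],[x0,y0,z],[x0,y1,z]])
    M=cv2.getPerspectiveTransform(w2p(c,Pw).astype(np.float32),np.float32([[0,0],[W,0],[W,H],[0,H]]))
    return cv2.warpPerspective(c['img'],M,(W,H),flags=cv2.INTER_CUBIC)[:,:,::-1]
def mv(goal,quat):
    "shift/rotvec(deg) in tool frame from current measured pose"
    o=get_obs(); r=R.from_quat(o['ee_rot'])
    return r.inv().apply(np.array(goal)-o['position']),(r.inv()*R.from_quat(quat)).as_rotvec(degrees=True)
E
python3 - <<'E'
from h import *
np.set_printoptions(precision=4,suppress=True)
s=camera('scene')
print('bb',p2w(s,[[218,187],[293,155],[387,247],[307,288]],0.012))
print('mat',p2w(s,[[310,163],[349,148],[405,188],[364,214]],0.003))
print('lidtop',p2w(s,[[437,229],[489,264],[434,307],[385,272]],0.072))
print('tray',p2w(s,[[230,124],[278,104],[298,125],[251,142]],0.036))
print('mug',p2w(s,[343,300],0.085),'lens',p2w(s,[202,157],.06))
cv2.imwrite('pics/topA.png',top(s,.3,.8,-.4,.4,.034,1000))
d=camera('side');cv2.imwrite('pics/topB.png',top(d,.3,.8,-.4,.4,.034,1000))
print(p2w(d,[[260,188],[322,153],[418,238],[353,285]],.012))
E
```

```text
bb [[ 0.7351 -0.1882  0.012 ]
 [ 0.5137 -0.1777  0.012 ]
 [ 0.5214  0.2035  0.012 ]
 [ 0.7313  0.1855  0.012 ]]
mat [[ 0.4897 -0.1333  0.003 ]
 [ 0.3664 -0.12    0.003 ]
 [ 0.3498  0.0843  0.003 ]
 [ 0.4923  0.0908  0.003 ]]
lidtop [[0.4376 0.2617 0.072 ]
 [0.42   0.3906 0.072 ]
 [0.5848 0.3951 0.072 ]
 [0.6057 0.2796 0.072 ]]
tray [[ 0.5963 -0.364   0.036 ]
 [ 0.4359 -0.3646  0.036 ]
 [ 0.4456 -0.2501  0.036 ]
 [ 0.5899 -0.2637  0.036 ]]
mug [[0.7208 0.2866 0.085 ]] lens [[ 0.7339 -0.2596  0.06  ]]
[[ 0.5163  0.2029  0.012 ]
 [ 0.738   0.1972  0.012 ]
 [ 0.7342 -0.1943  0.012 ]
 [ 0.513  -0.188   0.012 ]]
```

View pics/topA.png

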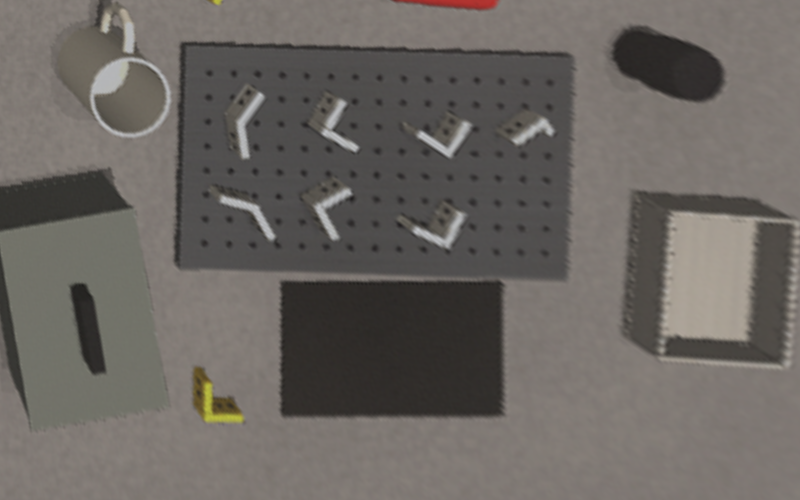

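View pics/topB.png

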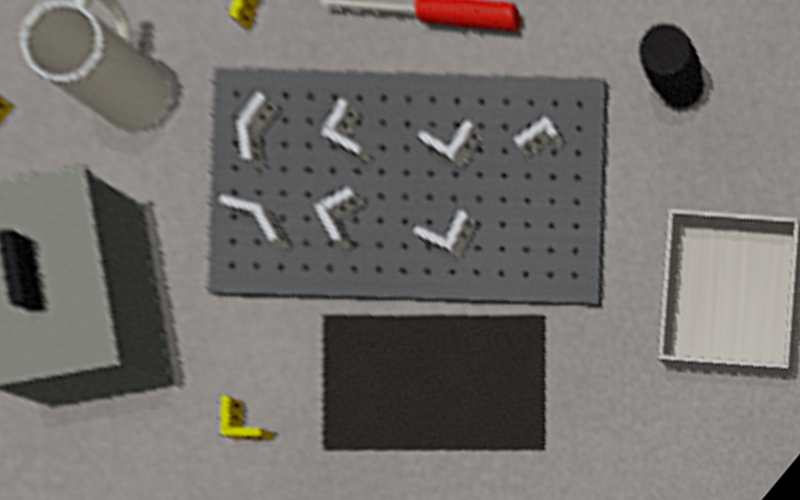

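```bash
cat > fit.py <<'E'
from h import *
from scipy.ndimage import map_coordinates
from scipy.optimize import minimize
def rect(p,a,l0,l1,w,n=1.0):  # grid of points along leg
    u=np.array([np.cos(a),np.sin(a)]);v=np.array([-u[1],u[0]])
    t=np.arange(l0,l1+.1,n*1.0);s=np.arange(-w,w+.1,n)
    T,S=np.meshgrid(t,s);return np.array(p)+T.ravel()[:,None]*u+S.ravel()[:,None]*v
d=np.deg2rad
SH={'square':((-16,-16),[(0,36),(d(90),36)]),'bent':((0,-12),[(d(22.5),36),(d(157.5),36)]),'short':((-16,-6),[(0,36),(d(90),14)])}
def parts(kind):
    c,legs=SH[kind]
    ins=np.vstack([rect(c,a,-3,l-1,3) for a,l in legs])
    g=np.stack(np.meshgrid(np.arange(-35,36,1.),np.arange(-35,36,1.)),-1).reshape(-1,2)
    D=np.full(len(g),1e9)
    for a,l in legs:
        u=np.array([np.cos(a),np.sin(a)]);q=g-c;t=np.clip(q@u,0,l-4)
        D=np.minimum(D,np.linalg.norm(q-t[:,None]*u,axis=1))
    return ins,g[(D>6.5)&(D<10)]
def samp(c,xy,z):
    uv=w2p(c,np.c_[xy,np.full(len(xy),z)]);g=c['img'].mean(2)
    return map_coordinates(g,[uv[:,1],uv[:,0]],order=1,mode='nearest')
def tf(P,x):
    cc,s=np.cos(x[2]),np.sin(x[2]);return P/1000@np.array([[cc,s],[-s,cc]])+x[:2]
def fit(cams,ins,out,z,x0s,sign=1):
    def f(y):
        x=np.array([y[0],y[1],y[2]*20])
        return -sign*sum(samp(c,tf(ins,x),z).mean()-samp(c,tf(out,x),z).mean() for c in cams)
    best=None
    for x0 in x0s:
        y0=np.array([x0[0],x0[1],x0[2]/20])
        S=y0+np.vstack([[0,0,0],[.006,0,0],[0,.006,0],[0,0,.012]])
        r=minimize(f,y0,method='Nelder-Mead',options=dict(initial_simplex=S,xatol=1e-4,fatol=.02))
        if best is None or r.fun<best[0]: best=(r.fun,np.array([r.x[0],r.x[1],r.x[2]*20]))
    return best
def brk(cams,cx,cy,kinds=('square','bent','short')):
    o=[]
    for k in kinds:
        i,u=parts(k);b=fit(cams,i,u,.034,[(cx,cy,a) for a in np.arange(0,6.28,.785)]);o.append((-b[0],k,b[1]))
    return sorted(o,key=lambda t:-t[0])
E
cat > a.py <<'E'
from fit import *
np.set_printoptions(precision=4,suppress=True)
cams=[camera('scene'),camera('side')]
for px in [(248,123),(338,125),(448,135),(530,132),(250,210),(332,208),(442,232)]:
    o=brk(cams,.8-px[1]/1000,.4-px[0]/1000)
    print(px,[(round(a,1),k) for a,k,_ in o],o[0][2])
def box(lx,ly,m): 
    g=np.stack(np.meshgrid(np.linspace(-lx/2-m,lx/2+m,90),np.linspace(-ly/2-m,ly/2+m,90)),-1).reshape(-1,2)
    return g[(abs(g[:,0])<lx/2-m/4)&(abs(g[:,1])<ly/2-m/4)],g[(abs(g[:,0])>lx/2+m/4)|(abs(g[:,1])>ly/2+m/4)]
for c in cams: print('handle',fit([c],*box(70,14,5),.096,[(.48,.32,.2)],-1))
i,o=box(70,14,5);print('handle',fit(cams,i,o,.096,[(.48,.32,.2)],-1))
for c in cams: print('mat',fit([c],*box(140,230,8),.003,[(.42,-.02,.0)],-1))
for c in cams: print('bb',fit([c],*box(230,400,8),.012,[(.62,.01,.0)],-1))
i,o=box(142,122,6)
for c in cams: print('tray',fit([c],*box(150,130,6),.036,[(.52,-.31,.0)],1))
E
python3 a.py
```

```text
(248, 123) [(np.float64(179.4), 'bent'), (np.float64(152.0), 'short'), (np.float64(102.9), 'square')] [0.6744 0.1479 2.9105]
(338, 125) [(np.float64(183.3), 'square'), (np.float64(170.8), 'short'), (np.float64(112.1), 'bent')] [0.6748 0.0522 4.2153]
(448, 135) [(np.float64(185.3), 'square'), (np.float64(168.7), 'short'), (np.float64(112.2), 'bent')] [ 0.6699 -0.0443 -0.568 ]
(530, 132) [(np.float64(172.7), 'short'), (np.float64(128.7), 'square'), (np.float64(101.0), 'bent')] [ 0.6638 -0.1345  2.1701]
(250, 210) [(np.float64(196.1), 'bent'), (np.float64(155.7), 'short'), (np.float64(101.3), 'square')] [0.583  0.1526 0.9155]
(332, 208) [(np.float64(186.7), 'square'), (np.float64(174.3), 'short'), (np.float64(112.0), 'bent')] [0.5863 0.0593 3.6504]
(442, 232) [(np.float64(180.9), 'square'), (np.float64(162.2), 'short'), (np.float64(114.1), 'bent')] [ 0.5776 -0.0394  5.8465]
handle (np.float64(-42.56355194287242), array([0.5077, 0.3357, 0.2197]))
handle (np.float64(-42.99277321732123), array([0.4941, 0.3192, 0.5991]))
handle (np.float64(-78.95526999600185), array([0.5062, 0.332 , 0.1259]))
mat (np.float64(-69.02198604240824), array([ 0.4279, -0.015 , -0.0046]))
mat (np.float64(-100.16554868622408), array([ 0.4277, -0.0175, -0.0029]))
bb (np.float64(-32.31531254430146), array([ 0.6302,  0.0115, -0.0236]))
bb (np.float64(-39.6772308637171), array([ 0.6235,  0.0033, -0.0277]))
tray (np.float64(-42.84885924957635), array([ 0.5248, -0.3083, -0.0385]))
tray (np.float64(-69.39712184980235), array([ 0.5007, -0.3507,  1.4969]))
```

```bash
cat >> h.py <<'E'
def plan(*wps):
    "wps: (x,y,z,yawdeg) -> tool shift mm & turn (deg about tool z); tool-down"
    np.set_printoptions(precision=2,suppress=True)
    for x,y,z,w in wps:
        t=np.deg2rad(w)/2; s,a=mv((x,y,z),[np.cos(t),np.sin(t),0,0]); print((x,y,z,w),s*1000,a)
E
python3 - <<'E'
from h import *
plan((.4,-.5,.3,11),(.55,-.2,.32,11),(.56,.1,.32,11),(.45,.333,.3,11))
for n,(u,v),s in(('side',(395,328),.036),):
    pass
import cv2
im=camera('side')['img'][270:390,330:460,::-1]; im2=camera('scene')['img'][90:160,210:320,::-1]
a=cv2.resize(im,None,fx=5,fy=5)[:600]; 
cv2.imwrite('pics/tr.png',np.hstack([cv2.resize(im,(390,360),interpolation=cv2.INTER_CUBIC),cv2.resize(im2,(400,360),interpolation=cv2.INTER_CUBIC)]))
E
```

```text
(0.4, -0.5, 0.3, 11) [265.12 -42.07 -68.96] [-0.03  0.    3.2 ]
(0.55, -0.2, 0.32, 11) [ 484.14 -296.11  -88.85] [-0.03  0.    3.2 ]
(0.56, 0.1, 0.32, 11) [ 567.43 -584.49  -88.72] [-0.03  0.    3.2 ]
(0.45, 0.333, 0.3, 11) [ 517.95 -837.35  -68.6 ] [-0.03  0.    3.2 ]
```

View pics/tr.png

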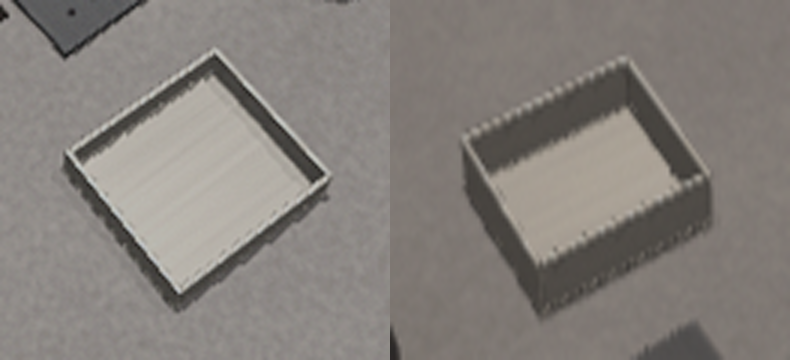

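The crop shows the steel tray: rim corners at side px (352,321), (401,287), (440,329), (390,368) and scene px (231,117), (275,102), (297,125), (251,141). Candidates in the scene picture: seven white brackets on the breadboard. Three yellow look-alikes lie on the bench at (424,212), (271,308) and (402,376), and I'll ignore them. Moving to the lid now.

Emit:
carry_out:
  motion:
    - {"xyz": [0.05,-0.008,-0.03],"angular": [0,0,1]}
    - {"xyz": [0.1,-0.016,-0.06],"angular": [0,0,2]}
    - {"xyz": [0.145,-0.024,-0.07],"angular": [0,0,3]}
    - {"xyz": [0.19,-0.033,-0.07],"angular": [0,0,3.2]}
    - {"xyz": [0.235,-0.042,-0.07],"angular": [0,0,3.2]}
    - {"xyz": [0.27,-0.06,-0.07],"angular": [0,0,3.2]}
    - {"xyz": [0.3,-0.095,-0.075],"angular": [0,0,3.2]}
    - {"xyz": [0.33,-0.13,-0.08],"angular": [0,0,3.2]}
    - {"xyz": [0.36,-0.165,-0.08],"angular": [0,0,3.2]}
    - {"xyz": [0.39,-0.2,-0.085],"angular": [0,0,3.2]}
    - {"xyz": [0.42,-0.235,-0.09],"angular": [0,0,3.2]}
    - {"xyz": [0.45,-0.27,-0.09],"angular": [0,0,3.2]}

```text
clock: 1.6
position: [0.5241, -0.2321, 0.3223]
ee_rot: [0.995, 0.096, 0.001, 0.001]
ft_force: [0.8, -1.0, 0.2]
grip_width: 1.001
grasp_force: 0.0
```

Run:
```python
from h import *
s=camera('scene');d=camera('side')
A=p2w(s,[[230.6,116.8],[275.5,101.7],[297.5,124.6],[251.5,140.9]],.036);B=p2w(d,[[351.7,321],[401.3,286.7],[440,329.3],[389.7,368]],.036)
print(A,A.mean(0),B,B.mean(0))
plan((.55,-.1,.32,11),(.56,.1,.32,11),(.45,.333,.3,11))
```

```text
[[ 0.57839552 -0.39163847  0.036     ]
 [ 0.43546824 -0.37837922  0.036     ]
 [ 0.44567616 -0.25242334  0.036     ]
 [ 0.58638633 -0.26679182  0.036     ]] [ 0.51148156 -0.32230821  0.036     ] [[ 0.44053286 -0.26110733  0.036     ]
 [ 0.58741769 -0.27188092  0.036     ]
 [ 0.57765497 -0.3995451   0.036     ]
 [ 0.43176038 -0.38906049  0.036     ]] [ 0.50934148 -0.33039846  0.036     ]
(0.55, -0.1, 0.32, 11) [  48.53 -118.87    2.21] [-0.11 -0.14  0.6 ]
(0.56, 0.1, 0.32, 11) [  98.53 -312.78    2.69] [-0.11 -0.14  0.6 ]
(0.45, 0.333, 0.3, 11) [  37.57 -563.1    23.01] [-0.11 -0.14  0.6 ]
```

Emit:
carry_out:
  motion:
    - {"xyz": [0.02,-0.04,0],"angular": [0,0,0.3]}
    - {"xyz": [0.035,-0.085,0],"angular": [0,0,0.3]}
    - {"xyz": [0.05,-0.13,0],"angular": [0,0,0.3]}
    - {"xyz": [0.06,-0.175,0],"angular": [0,0,0.3]}
    - {"xyz": [0.07,-0.22,0],"angular": [0,0,0.3]}
    - {"xyz": [0.08,-0.265,0],"angular": [0,0,0.3]}
    - {"xyz": [0.08,-0.31,0],"angular": [0,0,0.3]}
    - {"xyz": [0.075,-0.355,0.005],"angular": [0,0,0.3]}
    - {"xyz": [0.07,-0.4,0.01],"angular": [0,0,0.3]}
    - {"xyz": [0.06,-0.445,0.015],"angular": [0,0,0.3]}
    - {"xyz": [0.05,-0.49,0.02],"angular": [0,0,0.3]}
    - {"xyz": [0.045,-0.53,0.02],"angular": [0,0,0.3]}

```text
clock: 2.9
position: [0.4648, 0.2968, 0.301]
ee_rot: [0.996, 0.094, -0.0, 0.0]
ft_force: [1.6, 0.5, 0.5]
grip_width: 1.002
grasp_force: 0.0
```

Run:
```python
from h import *
c=camera('wrist');print(c['fx'],c['fy'],c['cx'],c['cy'],c['extrinsics'],get_obs()['position'])
cv2.imwrite('pics/w1.png',c['img'][:,:,::-1])
for x in(.44,.5,.56): print(w2p(c,[x,.333,.08]))
```

```text
350.7488016499108 350.7488016499108 318.58013191934947 198.61573822377682 [[ 1.88087121e-01  9.29125837e-01  3.18352658e-01  5.46517927e-01]
 [-9.82152248e-01  1.78078844e-01  6.05383148e-02  3.13365185e-01]
 [-4.44161070e-04 -3.24057256e-01  9.46037366e-01  4.43485998e-01]
 [ 0.00000000e+00  0.00000000e+00  0.00000000e+00  1.00000000e+00]] [0.46135863 0.30339252 0.30133367]
[[282.10978657 177.82909342]]
[[291.23350414 122.02239687]]
[[301.38723596  59.91545123]]
```

View pics/w1.png

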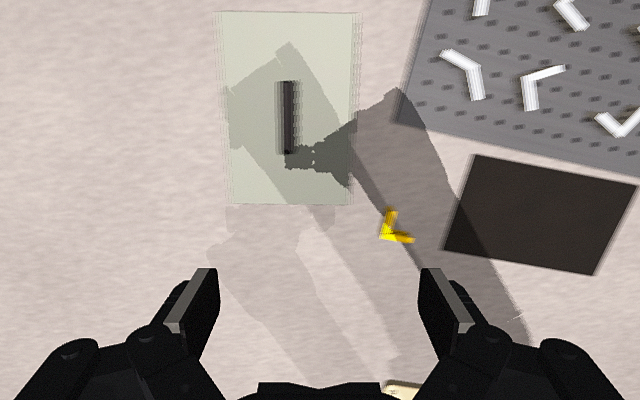

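Run:
```python
from h import *
c=camera('wrist');c=camera('wrist');print(get_obs()['position'])
cv2.imwrite('pics/w2.png',cv2.resize(c['img'][0:220,200:380,::-1],None,fx=2.7,fy=2.7,interpolation=cv2.INTER_CUBIC))
```

```text
[0.46473049 0.29778622 0.30135176]
```

View pics/w2.png

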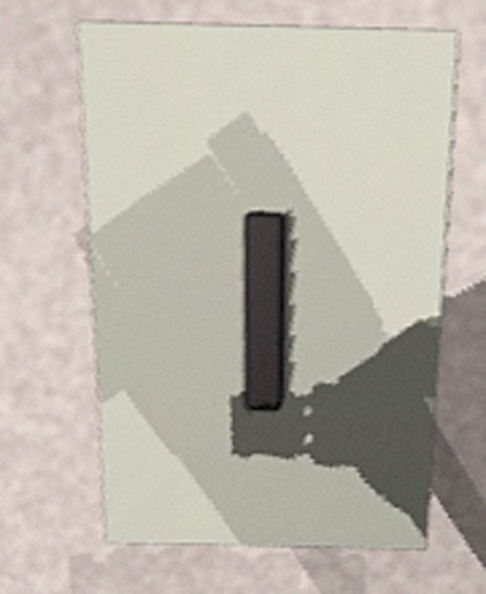

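Run:
```python
from h import *
np.set_printoptions(precision=4,suppress=True)
c=camera('wrist')
for q,z in(([[229.3,8.1],[369.6,11.5],[357.8,203.3],[238.9,200.7]],.072),([[291.5,78.5],[304.8,78.9],[303.3,151.1],[291.1,150.7]],.096)):
    P=p2w(c,q,z)[:,:2]; f=(P[0]+P[1]-P[2]-P[3])/2; g=(P[0]+P[3]-P[1]-P[2])/2
    print(P.mean(0),np.hypot(*f),np.hypot(*g),np.degrees(np.arctan2(f[1],f[0])),np.degrees(np.arctan2(-g[0],g[1])))
```

```text
[0.508  0.3285] 0.19294953039772555 0.13322899127346494 9.716324714444287 9.823233928898388
[0.5086 0.3285] 0.06847745227620418 0.012352176676586597 9.22104216341347 9.345022053759754
```

Run:
```python
from h import *
plan((.508,.3286,.2,9.6),(.508,.3286,.075,9.6))
```

```text
(0.508, 0.3286, 0.2, 9.6) [ 47.39 -24.46 101.2 ] [0.01 0.01 1.22]
(0.508, 0.3286, 0.075, 9.6) [ 47.41 -24.47 226.2 ] [0.01 0.01 1.22]
```

Emit:
carry_out:
  motion:
    - {"xyz": [0.024,-0.012,0.03],"angular": [0,0,0.6]}
    - {"xyz": [0.0474,-0.0245,0.06],"angular": [0,0,1.2]}
    - {"xyz": [0.0474,-0.0245,0.1],"angular": [0,0,1.2]}
    - {"xyz": [0.0474,-0.0245,0.135],"angular": [0,0,1.2]}
    - {"xyz": [0.0474,-0.0245,0.165],"angular": [0,0,1.2]}
    - {"xyz": [0.0474,-0.0245,0.19],"angular": [0,0,1.2]}
    - {"xyz": [0.0474,-0.0245,0.21],"angular": [0,0,1.2]}
    - {"xyz": [0.0474,-0.0245,0.22],"angular": [0,0,1.2]}
    - {"xyz": [0.0474,-0.0245,0.226],"angular": [0,0,1.2]}
    - {"xyz": [0.0474,-0.0245,0.226],"angular": [0,0,1.2]}
  hand: 0.5
  grip_force: 80

```text
clock: 4.1
position: [0.5088, 0.3273, 0.0752]
ee_rot: [0.997, 0.082, -0.0, 0.0]
ft_force: [-0.3, -0.0, -0.9]
grip_width: 0.501
grasp_force: 0.0
```

Emit:
carry_out:
  motion:
    - {"xyz": [0,0,0],"angular": [0,0,0]}
    - {"xyz": [0,0,0],"angular": [0,0,0]}
    - {"xyz": [0,0,0],"angular": [0,0,0]}
    - {"xyz": [0,0,0],"angular": [0,0,0]}
    - {"xyz": [0,0,0],"angular": [0,0,0]}
  hand: 0

```text
clock: 4.6
position: [0.509, 0.3289, 0.0768]
ee_rot: [0.997, 0.083, 0.001, -0.001]
ft_force: [-0.9, 0.2, 5.8]
grip_width: 0.14
grasp_force: 80.5
```

Run:
```python
from h import *
print(get_obs()['joint_pos'])
plan((.508,.3286,.17,9.6),(.428,-.016,.17,90),(.428,-.016,.02,90))
```

```text
[-0.12146915  0.50968079 -0.6741783   1.65662468  0.34975273  1.09653292
 -2.29930346]
(0.508, 0.3286, 0.17, 9.6) [ -0.81  -0.01 -93.24] [-0.06 -0.13 -0.07]
(0.428, -0.016, 0.17, 90) [-136.75  326.59  -93.89] [  0.04  -0.15 -80.47]
(0.428, -0.016, 0.02, 90) [-137.08  326.75   56.11] [  0.04  -0.15 -80.47]
```

Emit:
carry_out:
  motion:
    - {"xyz": [0,0,-0.015],"angular": [0,0,0]}
    - {"xyz": [0,0,-0.04],"angular": [0,0,0]}
    - {"xyz": [0,0,-0.07],"angular": [0,0,0]}
    - {"xyz": [0,0.005,-0.094],"angular": [0,0,-3]}
    - {"xyz": [-0.01,0.025,-0.094],"angular": [0,0,-9]}
    - {"xyz": [-0.022,0.055,-0.094],"angular": [0,0,-16]}
    - {"xyz": [-0.036,0.088,-0.094],"angular": [0,0,-23]}
    - {"xyz": [-0.05,0.12,-0.094],"angular": [0,0,-31]}
    - {"xyz": [-0.064,0.153,-0.094],"angular": [0,0,-39]}
    - {"xyz": [-0.078,0.187,-0.094],"angular": [0,0,-47]}
    - {"xyz": [-0.092,0.22,-0.094],"angular": [0,0,-55]}
    - {"xyz": [-0.105,0.25,-0.094],"angular": [0,0,-62]}

```text
clock: 5.8
position: [0.4466, 0.0662, 0.1701]
ee_rot: [0.814, 0.58, -0.0, 0.001]
ft_force: [1.0, -0.6, -1.9]
grip_width: 0.141
grasp_force: 79.4
```

Run:
```python
from h import *
o=get_obs();print(o['joint_pos'],o['grip_width'])
plan((.428,-.016,.17,90),(.428,-.016,.02,90))
```

```text
[ 0.52845074  0.04292774 -0.78125538  1.94410904  0.0339883   1.16706725
 -0.59816536] 0.1414548127269863
(0.428, -0.016, 0.17, 90) [-83.76   9.24   0.18] [  0.03   0.05 -19.05]
(0.428, -0.016, 0.02, 90) [-83.65   9.14 150.18] [  0.03   0.05 -19.05]
```

Emit:
carry_out:
  motion:
    - {"xyz": [-0.025,0.003,0],"angular": [0,0,-6]}
    - {"xyz": [-0.05,0.006,0],"angular": [0,0,-12]}
    - {"xyz": [-0.07,0.008,0],"angular": [0,0,-17]}
    - {"xyz": [-0.08,0.009,0.015],"angular": [0,0,-19]}
    - {"xyz": [-0.08,0.009,0.04],"angular": [0,0,-19]}
    - {"xyz": [-0.08,0.009,0.07],"angular": [0,0,-19]}
    - {"xyz": [-0.08,0.009,0.09],"angular": [0,0,-19]}
    - {"xyz": [-0.08,0.009,0.1],"angular": [0,0,-19]}
    - {"xyz": [-0.08,0.009,0.1],"angular": [0,0,-19]}
    - {"xyz": [-0.08,0.009,0.1],"angular": [0,0,-19]}

```text
clock: 6.8
position: [0.4298, -0.0107, 0.0703]
ee_rot: [0.709, 0.705, 0.0, 0.0]
ft_force: [-0.2, 0.6, -1.3]
grip_width: 0.141
grasp_force: 79.4
```

Run:
```python
from h import *
o=get_obs();print(o['position'],o['grip_width'])
plan((.428,-.016,.02,90))
```

```text
[ 0.42978304 -0.0107329   0.07034001] 0.14107410116448652
(0.428, -0.016, 0.02, 90) [-5.26 -1.8  50.34] [ 0.05  0.02 -0.33]
```

Emit:
carry_out:
  motion:
    - {"xyz": [-0.003,-0.001,0.015],"angular": [0,0,-0.3]}
    - {"xyz": [-0.0053,-0.0018,0.03],"angular": [0,0,-0.3]}
    - {"xyz": [-0.0053,-0.0018,0.04],"angular": [0,0,-0.3]}
    - {"xyz": [-0.0053,-0.0018,0.045],"angular": [0,0,-0.3]}
    - {"xyz": [-0.0053,-0.0018,0.048],"angular": [0,0,-0.3]}
    - {"xyz": [-0.0053,-0.0018,0.0487],"angular": [0,0,-0.3]}
    - {"xyz": [-0.0053,-0.0018,0.0487],"angular": [0,0,-0.3]}

```text
clock: 7.5
position: [0.4278, -0.016, 0.0217]
ee_rot: [0.707, 0.707, -0.0, 0.0]
ft_force: [-6.0, 0.8, 8.6]
grip_width: 0.142
grasp_force: 81.0
```

Emit:
carry_out:
  motion:
    - {"xyz": [0,0,0],"angular": [0,0,0]}
    - {"xyz": [0,0,0],"angular": [0,0,0]}
    - {"xyz": [0,0,0],"angular": [0,0,0]}
    - {"xyz": [0,0,-0.02],"angular": [0,0,0]}
    - {"xyz": [0,0,-0.05],"angular": [0,0,0]}
    - {"xyz": [0,0,-0.09],"angular": [0,0,0]}
    - {"xyz": [0,0,-0.13],"angular": [0,0,0]}
    - {"xyz": [0,0,-0.15],"angular": [0,0,0]}
    - {"xyz": [0,0,-0.15],"angular": [0,0,0]}
  hand: 0.45

```text
clock: 8.4
position: [0.4292, -0.0161, 0.1736]
ee_rot: [0.707, 0.707, 0.001, 0.002]
ft_force: [0.1, 0.8, -0.4]
grip_width: 0.449
grasp_force: 0.0
```

```bash
cat > g.py <<'E'
from fit import *
from scipy.spatial.distance import cdist
B={'bA':('bent',.6744,.1479,2.9105),'sA':('square',.6748,.0522,4.2153),'sB':('square',.6699,-.0443,-.568),'hA':('short',.6638,-.1345,2.1701),'bB':('bent',.5830,.1526,.9155),'sC':('square',.5863,.0593,3.6504),'sD':('square',.5776,-.0394,5.8465)}
body={k:tf(np.vstack([rect(SH[b[0]][0],a,-4,l,4,2) for a,l in SH[b[0]][1]]),b[1:]) for k,b in B.items()}
def opts(n,op=34):
    k,x,y,w=B[n];c,legs=SH[k];o=[]
    for i,(a,l) in enumerate(legs):
        if l<20: continue
        u=np.array([np.cos(a),np.sin(a)]);gp=tf(np.array([c+20*u]),(x,y,w))[0];psi=np.degrees(a+w)
        oth=[q for q in legs if q is not legs[i]][0][0]; left=np.sin(oth-a)>0
        F=np.vstack([rect((20*u+c),a,-11,11,0,2)+s*np.array([-u[1],u[0]])*t for s in(1,-1) for t in np.arange(op/2,op/2+15,2)])
        F=tf(F,(x,y,w));cl=1e3*min(cdist(F,body[m]).min() for m in B)
        az=np.degrees(np.arctan2(gp[1],gp[0]))
        for f in(0,180):
            t=(psi+f-az-95+180)%360-180
            if abs(t)<138:
                # tool frame: leg dir sign along +x; other-leg side along tool y (tool y = right of tool x seen from above)
                e=1 if f==0 else -1; side=(-1 if left else 1)*e
                o.append((n,i,np.round(gp,4),round((t+az+95),1),'leg%+d'%e,'side%+d'%side,'clr%.0f'%cl,'j7~%.0f'%t))
    return o
if __name__=='__main__':
    for n in B:
        for o in opts(n): print(*o)
E
python3 g.py
```

```text
bA 0 [0.6574 0.1564] 189.3 leg+1 side-1 clr13 j7~81
bA 0 [0.6574 0.1564] 9.3 leg-1 side+1 clr13 j7~-99
bA 1 [0.6934 0.1479] 144.3 leg-1 side-1 clr13 j7~37
sA 0 [0.6588 0.0563] 61.5 leg-1 side+1 clr5 j7~-38
sA 1 [0.6859 0.0644] -28.5 leg+1 side+1 clr5 j7~-129
sA 1 [0.6859 0.0644] 151.5 leg-1 side-1 clr5 j7~51
sB 0 [ 0.6647 -0.0599] -32.5 leg+1 side-1 clr5 j7~-122
sB 0 [ 0.6647 -0.0599] 147.5 leg-1 side+1 clr5 j7~58
sB 1 [ 0.6586 -0.0323] 57.5 leg+1 side+1 clr5 j7~-35
hA 0 [ 0.6665 -0.1278] 124.3 leg+1 side-1 clr6 j7~40
bB 0 [0.5977 0.1646] 75.0 leg+1 side-1 clr13 j7~-35
bB 1 [0.5752 0.1353] 210.0 leg+1 side+1 clr13 j7~102
bB 1 [0.5752 0.1353] 30.0 leg-1 side-1 clr13 j7~-78
sC 0 [0.575  0.0713] 209.2 leg+1 side-1 clr5 j7~107
sC 0 [0.575  0.0713] 29.2 leg-1 side+1 clr5 j7~-73
sC 1 [0.6022 0.0636] 119.2 leg-1 side-1 clr5 j7~18
sD 0 [ 0.5745 -0.0556] -25.0 leg+1 side-1 clr5 j7~-114
sD 0 [ 0.5745 -0.0556] 155.0 leg-1 side+1 clr5 j7~66
sD 1 [ 0.5648 -0.029 ] 65.0 leg+1 side+1 clr5 j7~-27
```

Run:
```python
from h import *
plan((.5648,-.029,.1,65),(.5648,-.029,.015,65))
```

```text
(0.5648, -0.029, 0.1, 65) [-12.66 135.24  74.32] [ 0.32  0.03 24.96]
(0.5648, -0.029, 0.015, 65) [-12.52 134.79 159.32] [ 0.32  0.03 24.96]
```

Emit:
carry_out:
  motion:
    - {"xyz": [-0.003,0.03,0.01],"angular": [0,0,6]}
    - {"xyz": [-0.006,0.07,0.03],"angular": [0,0,13]}
    - {"xyz": [-0.01,0.11,0.05],"angular": [0,0,20]}
    - {"xyz": [-0.0126,0.135,0.075],"angular": [0.3,0,25]}
    - {"xyz": [-0.0126,0.135,0.09],"angular": [0.3,0,25]}
    - {"xyz": [-0.0126,0.135,0.11],"angular": [0.3,0,25]}
    - {"xyz": [-0.0126,0.135,0.13],"angular": [0.3,0,25]}
    - {"xyz": [-0.0125,0.135,0.145],"angular": [0.3,0,25]}
    - {"xyz": [-0.0125,0.135,0.155],"angular": [0.3,0,25]}
    - {"xyz": [-0.0125,0.135,0.159],"angular": [0.3,0,25]}
    - {"xyz": [-0.0125,0.135,0.159],"angular": [0.3,0,25]}
  hand: 0.4
  grip_force: 60

```text
clock: 9.5
position: [0.5623, -0.0285, 0.012]
ee_rot: [0.843, 0.537, -0.002, -0.002]
ft_force: [-0.4, -0.3, 0.1]
grip_width: 0.401
grasp_force: 0.0
```

Emit:
carry_out:
  motion:
    - {"xyz": [0,0,0],"angular": [0,0,0]}
    - {"xyz": [0,0,0],"angular": [0,0,0]}
    - {"xyz": [0,0,0],"angular": [0,0,0]}
    - {"xyz": [0,0,-0.015],"angular": [0,0,0]}
    - {"xyz": [0,0,-0.045],"angular": [0,0,0]}
    - {"xyz": [0,0,-0.08],"angular": [0,0,0]}
    - {"xyz": [0,0,-0.1],"angular": [0,0,0]}
    - {"xyz": [0,0,-0.105],"angular": [0,0,0]}
    - {"xyz": [0,0,-0.105],"angular": [0,0,0]}
  hand: 0

```text
clock: 10.4
position: [0.5631, -0.0288, 0.1174]
ee_rot: [0.844, 0.537, -0.002, -0.001]
ft_force: [-0.4, 0.6, -1.4]
grip_width: 0.08
grasp_force: 59.1
```

Run:
```python
from h import *
plan((.5359,.3678,.12,99.6),(.5359,.3678,.012,99.6))
cv2.imwrite('pics/w3.png',camera('wrist')['img'][:,:,::-1])
```

```text
(0.5359, 0.3678, 0.12, 99.6) [ 347.86 -192.48   -2.29] [ -0.23  -0.   -34.64]
(0.5359, 0.3678, 0.012, 99.6) [ 347.99 -192.06  105.71] [ -0.23  -0.   -34.64]
```

View pics/w3.png

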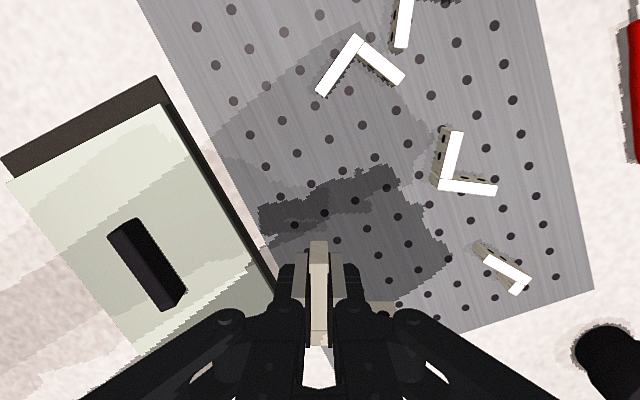

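Emit:
carry_out:
  motion:
    - {"xyz": [0.02,-0.011,0],"angular": [0,0,-2]}
    - {"xyz": [0.057,-0.031,0],"angular": [0,0,-5]}
    - {"xyz": [0.096,-0.053,0],"angular": [0,0,-9]}
    - {"xyz": [0.135,-0.075,0],"angular": [0,0,-13]}
    - {"xyz": [0.174,-0.096,0],"angular": [0,0,-17]}
    - {"xyz": [0.213,-0.118,0],"angular": [0,0,-21]}
    - {"xyz": [0.252,-0.139,0],"angular": [0,0,-25]}
    - {"xyz": [0.29,-0.16,0],"angular": [0,0,-29]}
    - {"xyz": [0.32,-0.177,0],"angular": [0,0,-32]}
    - {"xyz": [0.34,-0.188,0],"angular": [0,0,-34]}
    - {"xyz": [0.348,-0.192,0],"angular": [0,0,-34.6]}
    - {"xyz": [0.348,-0.192,0],"angular": [0,0,-34.6]}

```text
clock: 11.65
position: [0.5349, 0.3689, 0.116]
ee_rot: [0.645, 0.764, -0.002, -0.003]
ft_force: [0.2, 0.3, 0.7]
grip_width: 0.079
grasp_force: 59.0
```

Run:
```python
from h import *
plan((.5359,.3678,.008,99.6))
```

```text
(0.5359, 0.3678, 0.008, 99.6) [ -1.49   1.56 108.  ] [-0.39 -0.11  0.09]
```

Emit:
carry_out:
  motion:
    - {"xyz": [-0.0015,0.0015,0.02],"angular": [-0.3,0,0]}
    - {"xyz": [-0.0015,0.0015,0.05],"angular": [-0.3,0,0]}
    - {"xyz": [-0.0015,0.0015,0.078],"angular": [-0.3,0,0]}
    - {"xyz": [-0.0015,0.0015,0.095],"angular": [-0.3,0,0]}
    - {"xyz": [-0.0015,0.0015,0.104],"angular": [-0.3,0,0]}
    - {"xyz": [-0.0015,0.0015,0.107],"angular": [-0.3,0,0]}
    - {"xyz": [-0.0015,0.0015,0.107],"angular": [-0.3,0,0]}

```text
clock: 12.35
position: [0.5378, 0.3667, 0.0107]
ee_rot: [0.646, 0.763, 0.001, -0.0]
ft_force: [-0.5, 0.3, 0.3]
grip_width: 0.078
grasp_force: 59.0
```

Emit:
carry_out:
  motion:
    - {"xyz": [0,0,0],"angular": [0,0,0]}
    - {"xyz": [0,0,0],"angular": [0,0,0]}
    - {"xyz": [0,0,-0.015],"angular": [0,0,0]}
    - {"xyz": [0,0,-0.05],"angular": [0,0,0]}
    - {"xyz": [0,0,-0.09],"angular": [0,0,0]}
    - {"xyz": [0,0,-0.12],"angular": [0,0,0]}
    - {"xyz": [0,0,-0.13],"angular": [0,0,0]}
    - {"xyz": [0,0,-0.13],"angular": [0,0,0]}
  hand: 0.25

```text
clock: 13.15
position: [0.5381, 0.3672, 0.1428]
ee_rot: [0.646, 0.764, 0.003, 0.0]
ft_force: [-1.0, -0.1, -0.6]
grip_width: 0.245
grasp_force: 0.0
```

```bash
cat > look.py <<'E'
import sys
from g import *
def check(names):
    cams=[camera('scene'),camera('side')]
    for n in names:
        b=B[n];i,u=parts(b[0])
        for c,m in zip(cams,('scene','side')):
            s,x=fit([c],i,u,.034,[b[1:]]); print(n,m,round(-s),'dev mm/deg',np.round(1e3*(x[:2]-b[1:3])),round(np.degrees(x[2]-b[3])),np.round(x,4))
check(sys.argv[1].split(','))
E
python3 look.py sA,sB,sC,hA,bA,bB
python3 - <<'E'
from h import *
plan((.6586,-.0323,.12,57.5),(.6586,-.0323,.015,57.5))
E
```

```text
sA scene 91 dev mm/deg [-0.  1.] -1 [0.6746 0.0529 4.2059]
sA side 104 dev mm/deg [ 0. -0.] 0 [0.6749 0.0518 4.2087]
sB scene 91 dev mm/deg [0. 1.] 0 [ 0.6701 -0.0434 -0.5752]
sB side 106 dev mm/deg [ 0. -1.] 0 [ 0.67   -0.045  -0.5631]
sC scene 4 dev mm/deg [-8.  5.] 9 [0.5784 0.0639 3.8159]
sC side 6 dev mm/deg [-6.  1.] 17 [0.5805 0.0601 3.9461]
hA scene 83 dev mm/deg [0. 1.] 0 [ 0.6639 -0.1334  2.172 ]
hA side 101 dev mm/deg [-0. -1.] 0 [ 0.6637 -0.1353  2.1715]
bA scene 92 dev mm/deg [0. 0.] -1 [0.6745 0.1483 2.8982]
bA side 98 dev mm/deg [-0. -0.] 1 [0.6743 0.1477 2.9272]
bB scene 99 dev mm/deg [-0.  0.] 0 [0.5829 0.153  0.9122]
bB side 109 dev mm/deg [-0. -1.] 0 [0.583  0.1518 0.9073]
(0.6586, -0.0323, 0.12, 57.5) [-413.01   53.58   19.07] [-0.03 -0.06 42.06]
(0.6586, -0.0323, 0.015, 57.5) [-413.14   53.59  124.07] [-0.03 -0.06 42.06]
```

Run:
```python
from h import *
a=top(camera('scene'),.48,.78,-.2,.25,.034,1300);b=top(camera('side'),.48,.78,-.2,.25,.034,1300)
cv2.imwrite('pics/t2.png',cv2.resize(np.vstack([a,b]),(450,600),interpolation=cv2.INTER_AREA))
```

```text
(no output)
```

View pics/t2.png

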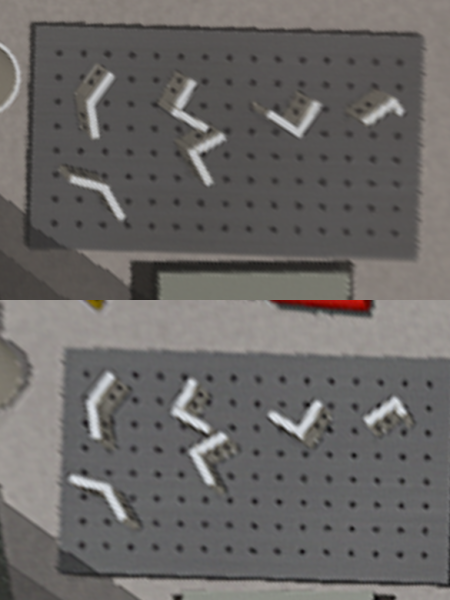

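Run:
```python
from fit import *
cams=[camera('scene'),camera('side')];i,u=parts('square')
for cc in(cams,cams[:1],cams[1:]): print(fit(cc,i,u,.034,[(.622,.034,3.65),(.624,.036,3.8),(.622,.03,3.5)]))
```

```text
(np.float64(-193.93796424932157), array([0.62145126, 0.03504504, 3.65039075]))
(np.float64(-92.8075383608921), array([0.62141727, 0.03574339, 3.64780431]))
(np.float64(-103.83182217399622), array([0.62145601, 0.0343813 , 3.6540105 ]))
```

```bash
sed -i "s/'sC':('square',.5863,.0593,3.6504)/'sC':('square',.6215,.0350,3.6504)/; s/,'sD':('square',.5776,-.0394,5.8465)//" g.py
python3 - <<'E'
from g import *
for n in('sA','sB','sC'):
    for o in opts(n,28): print(*o)
E
```

```text
sA 0 [0.6588 0.0563] 61.5 leg-1 side+1 clr1 j7~-38
sA 1 [0.6859 0.0644] -28.5 leg+1 side+1 clr5 j7~-129
sA 1 [0.6859 0.0644] 151.5 leg-1 side-1 clr5 j7~51
sB 0 [ 0.6647 -0.0599] -32.5 leg+1 side-1 clr5 j7~-122
sB 0 [ 0.6647 -0.0599] 147.5 leg-1 side+1 clr5 j7~58
sB 1 [ 0.6586 -0.0323] 57.5 leg+1 side+1 clr5 j7~-35
sC 0 [0.6102 0.047 ] 209.2 leg+1 side-1 clr5 j7~110
sC 0 [0.6102 0.047 ] 29.2 leg-1 side+1 clr5 j7~-70
sC 1 [0.6374 0.0393] 119.2 leg-1 side-1 clr0 j7~21
```

Emit:
carry_out:
  motion:
    - {"xyz": [-0.025,0.003,0],"angular": [0,0,2]}
    - {"xyz": [-0.065,0.008,0],"angular": [0,0,6]}
    - {"xyz": [-0.108,0.014,0],"angular": [0,0,11]}
    - {"xyz": [-0.15,0.02,0],"angular": [0,0,15]}
    - {"xyz": [-0.192,0.025,0],"angular": [0,0,20]}
    - {"xyz": [-0.234,0.03,0],"angular": [0,0,24]}
    - {"xyz": [-0.276,0.036,0.005],"angular": [0,0,28]}
    - {"xyz": [-0.318,0.041,0.01],"angular": [0,0,33]}
    - {"xyz": [-0.36,0.047,0.015],"angular": [0,0,37]}
    - {"xyz": [-0.395,0.051,0.02],"angular": [0,0,41]}
    - {"xyz": [-0.413,0.0536,0.025],"angular": [0,0,42]}
    - {"xyz": [-0.413,0.0536,0.04],"angular": [0,0,42]}
  hand: 0.38

```text
clock: 14.65
position: [0.6601, -0.035, 0.0994]
ee_rot: [0.877, 0.48, 0.001, 0.0]
ft_force: [-0.0, 0.1, -0.1]
grip_width: 0.378
grasp_force: 0.0
```

```bash
python3 look.py sB
python3 - <<'E'
from h import *
plan((.6586,-.0323,.014,57.5))
E
```

```text
sB scene 41 dev mm/deg [1. 2.] -1 [ 0.6706 -0.0428 -0.5792]
sB side 57 dev mm/deg [-1. -1.] 1 [ 0.6693 -0.0457 -0.5465]
(0.6586, -0.0323, 0.014, 57.5) [-1.09  2.61 82.62] [-0.29 -0.04  0.18]
```

Emit:
carry_out:
  motion:
    - {"xyz": [-0.001,0.0026,0.02],"angular": [-0.3,0,0.2]}
    - {"xyz": [-0.001,0.0026,0.045],"angular": [-0.3,0,0.2]}
    - {"xyz": [-0.001,0.0026,0.065],"angular": [-0.3,0,0.2]}
    - {"xyz": [-0.001,0.0026,0.077],"angular": [-0.3,0,0.2]}
    - {"xyz": [-0.001,0.0026,0.082],"angular": [-0.3,0,0.2]}
    - {"xyz": [-0.001,0.0026,0.082],"angular": [-0.3,0,0.2]}
    - {"xyz": [-0.001,0.0026,0.082],"angular": [-0.3,0,0.2]}

```text
clock: 15.45
position: [0.6611, -0.0334, 0.0184]
ee_rot: [0.877, 0.48, 0.002, 0.002]
ft_force: [1.1, -0.7, 0.8]
grip_width: 0.385
grasp_force: 0.0
```

Emit:
carry_out:
  motion:
    - {"xyz": [0,0,0],"angular": [0,0,0]}
    - {"xyz": [0,0,0],"angular": [0,0,0]}
    - {"xyz": [0,0,0],"angular": [0,0,0]}
    - {"xyz": [0,0,-0.015],"angular": [0,0,0]}
    - {"xyz": [0,0,-0.045],"angular": [0,0,0]}
    - {"xyz": [0,0,-0.08],"angular": [0,0,0]}
    - {"xyz": [0,0,-0.1],"angular": [0,0,0]}
    - {"xyz": [0,0,-0.105],"angular": [0,0,0]}
    - {"xyz": [0,0,-0.105],"angular": [0,0,0]}
  hand: 0

```text
clock: 16.35
position: [0.6603, -0.0339, 0.1233]
ee_rot: [0.877, 0.48, 0.002, 0.002]
ft_force: [-0.5, 0.4, -0.4]
grip_width: 0.08
grasp_force: 60.4
```

Run:
```python
from h import *
plan((.5459,.3086,.12,99.6))
```

```text
(0.5459, 0.3086, 0.12, 99.6) [ 226.71 -281.12    2.21] [  0.35   0.01 -42.24]
```

Emit:
carry_out:
  motion:
    - {"xyz": [0.012,-0.015,0],"angular": [0,0,-2]}
    - {"xyz": [0.036,-0.045,0],"angular": [0,0,-6]}
    - {"xyz": [0.063,-0.078,0],"angular": [0,0,-11]}
    - {"xyz": [0.09,-0.111,0],"angular": [0,0,-16]}
    - {"xyz": [0.117,-0.145,0],"angular": [0,0,-21]}
    - {"xyz": [0.144,-0.178,0],"angular": [0,0,-26]}
    - {"xyz": [0.17,-0.211,0],"angular": [0,0,-31]}
    - {"xyz": [0.195,-0.242,0],"angular": [0,0,-36]}
    - {"xyz": [0.215,-0.267,0],"angular": [0,0,-40]}
    - {"xyz": [0.227,-0.281,0],"angular": [0.3,0,-42.2]}
    - {"xyz": [0.227,-0.281,0],"angular": [0.3,0,-42.2]}
    - {"xyz": [0.227,-0.281,0],"angular": [0.3,0,-42.2]}

```text
clock: 17.55
position: [0.5458, 0.308, 0.1207]
ee_rot: [0.646, 0.763, -0.001, -0.0]
ft_force: [0.7, -0.6, -0.7]
grip_width: 0.073
grasp_force: 60.4
```

Run:
```python
from h import *
plan((.5459,.3086,.011,99.6))
```

```text
(0.5459, 0.3086, 0.011, 99.6) [  0.62   0.34 109.65] [-0.1   0.04 -0.09]
```

Emit:
carry_out:
  motion:
    - {"xyz": [0.0006,0,0.02],"angular": [0,0,0]}
    - {"xyz": [0.0006,0,0.05],"angular": [0,0,0]}
    - {"xyz": [0.0006,0,0.078],"angular": [0,0,0]}
    - {"xyz": [0.0006,0,0.097],"angular": [0,0,0]}
    - {"xyz": [0.0006,0,0.107],"angular": [0,0,0]}
    - {"xyz": [0.0006,0,0.1095],"angular": [0,0,0]}
    - {"xyz": [0.0006,0,0.1095],"angular": [0,0,0]}

```text
clock: 18.25
position: [0.5462, 0.3095, 0.0126]
ee_rot: [0.646, 0.763, 0.0, -0.0]
ft_force: [0.2, 0.3, -0.5]
grip_width: 0.076
grasp_force: 60.4
```

Emit:
carry_out:
  motion:
    - {"xyz": [0,0,0],"angular": [0,0,0]}
    - {"xyz": [0,0,0],"angular": [0,0,0]}
    - {"xyz": [0,0,-0.015],"angular": [0,0,0]}
    - {"xyz": [0,0,-0.05],"angular": [0,0,0]}
    - {"xyz": [0,0,-0.09],"angular": [0,0,0]}
    - {"xyz": [0,0,-0.12],"angular": [0,0,0]}
    - {"xyz": [0,0,-0.13],"angular": [0,0,0]}
    - {"xyz": [0,0,-0.13],"angular": [0,0,0]}
  hand: 0.25

```text
clock: 19.05
position: [0.5465, 0.3101, 0.1447]
ee_rot: [0.646, 0.764, 0.002, 0.001]
ft_force: [0.5, -0.1, 0.0]
grip_width: 0.252
grasp_force: 0.0
```

```bash
python3 look.py sA,sC,hA,bA,bB
python3 - <<'E'
from h import *
cv2.imwrite('pics/c1.png',cv2.resize(camera('scene')['img'][200:340,360:520,::-1],None,fx=2.8,fy=2.8,interpolation=cv2.INTER_CUBIC))
plan((.6859,.0644,.12,151.5),(.6859,.0644,.014,151.5))
E
```

```text
sA scene 90 dev mm/deg [-0.  1.] -1 [0.6746 0.0529 4.2059]
sA side 104 dev mm/deg [ 0. -0.] 0 [0.6749 0.0518 4.2101]
sC scene 92 dev mm/deg [-0.  1.] 0 [0.6214 0.0357 3.6485]
sC side 104 dev mm/deg [-0. -1.] 0 [0.6215 0.0344 3.6494]
hA scene 82 dev mm/deg [0. 1.] 0 [ 0.6639 -0.1334  2.1712]
hA side 101 dev mm/deg [-0. -1.] 0 [ 0.6638 -0.1354  2.1741]
bA scene 91 dev mm/deg [0. 0.] -1 [0.6745 0.1483 2.8983]
bA side 98 dev mm/deg [-0. -0.] 1 [0.6743 0.1477 2.9237]
bB scene 98 dev mm/deg [-0.  0.] 0 [0.5829 0.153  0.912 ]
bB side 109 dev mm/deg [-0. -1.] 0 [0.583  0.1518 0.9081]
(0.6859, 0.0644, 0.12, 151.5) [-264.49   98.11   20.88] [ -0.13  -0.02 -51.94]
(0.6859, 0.0644, 0.014, 151.5) [-264.42   98.33  126.88] [ -0.13  -0.02 -51.94]
```

View pics/c1.png

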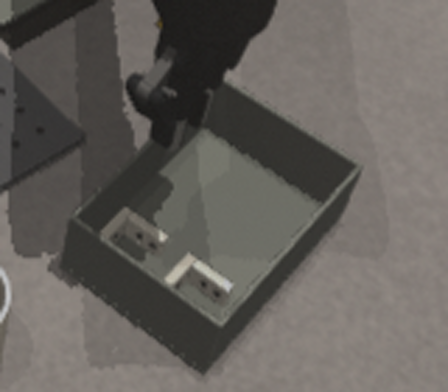

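Emit:
carry_out:
  motion:
    - {"xyz": [-0.02,0.007,0],"angular": [0,0,-4]}
    - {"xyz": [-0.055,0.02,0],"angular": [0,0,-10]}
    - {"xyz": [-0.09,0.033,0],"angular": [0,0,-17]}
    - {"xyz": [-0.125,0.046,0],"angular": [0,0,-24]}
    - {"xyz": [-0.16,0.059,0],"angular": [0,0,-31]}
    - {"xyz": [-0.195,0.072,0],"angular": [0,0,-38]}
    - {"xyz": [-0.228,0.085,0],"angular": [0,0,-45]}
    - {"xyz": [-0.252,0.094,0.005],"angular": [0,0,-50]}
    - {"xyz": [-0.264,0.098,0.015],"angular": [0,0,-52]}
    - {"xyz": [-0.264,0.098,0.035],"angular": [0,0,-52]}
    - {"xyz": [-0.264,0.098,0.05],"angular": [0,0,-52]}
    - {"xyz": [-0.264,0.098,0.05],"angular": [0,0,-52]}
  hand: 0.33

```text
clock: 20.4
position: [0.6843, 0.0654, 0.0884]
ee_rot: [0.245, 0.969, -0.001, -0.003]
ft_force: [-0.3, -1.3, -0.1]
grip_width: 0.328
grasp_force: 0.0
```

```bash
python3 look.py sA,sC
python3 - <<'E'
from h import *
plan((.6859,.0644,.014,151.5))
E
```

```text
sA scene 50 dev mm/deg [-0.  2.] 0 [0.6745 0.054  4.2078]
sA side 63 dev mm/deg [-1. -0.] -1 [0.6741 0.052  4.205 ]
sC scene 73 dev mm/deg [0. 1.] 1 [0.6215 0.0362 3.6759]
sC side 89 dev mm/deg [-0. -1.] 1 [0.6214 0.0343 3.66  ]
(0.6859, 0.0644, 0.014, 151.5) [-1.04 -1.38 77.62] [-0.03 -0.09  0.12]
```

Emit:
carry_out:
  motion:
    - {"xyz": [-0.001,-0.0014,0.02],"angular": [0,0,0]}
    - {"xyz": [-0.001,-0.0014,0.042],"angular": [0,0,0]}
    - {"xyz": [-0.001,-0.0014,0.062],"angular": [0,0,0]}
    - {"xyz": [-0.001,-0.0014,0.073],"angular": [0,0,0]}
    - {"xyz": [-0.001,-0.0014,0.077],"angular": [0,0,0]}
    - {"xyz": [-0.001,-0.0014,0.077],"angular": [0,0,0]}

```text
clock: 21.1
position: [0.6864, 0.064, 0.015]
ee_rot: [0.245, 0.969, 0.0, -0.0]
ft_force: [-0.4, -0.0, 1.1]
grip_width: 0.331
grasp_force: 0.0
```

Emit:
carry_out:
  motion:
    - {"xyz": [0,0,0],"angular": [0,0,0]}
    - {"xyz": [0,0,0],"angular": [0,0,0]}
    - {"xyz": [0,0,0],"angular": [0,0,0]}
    - {"xyz": [0,0,-0.015],"angular": [0,0,0]}
    - {"xyz": [0,0,-0.045],"angular": [0,0,0]}
    - {"xyz": [0,0,-0.08],"angular": [0,0,0]}
    - {"xyz": [0,0,-0.1],"angular": [0,0,0]}
    - {"xyz": [0,0,-0.105],"angular": [0,0,0]}
    - {"xyz": [0,0,-0.105],"angular": [0,0,0]}
  hand: 0

```text
clock: 22.0
position: [0.6867, 0.0637, 0.121]
ee_rot: [0.246, 0.969, 0.0, 0.0]
ft_force: [-0.1, 0.1, -0.9]
grip_width: 0.076
grasp_force: 59.7
```

Run:
```python
from h import *
plan((.4701,.3486,.12,99.6))
```

```text
(0.4701, 0.3486, 0.12, 99.6) [326.17 147.36   0.73] [ 0.04  0.04 51.96]
```

Emit:
carry_out:
  motion:
    - {"xyz": [0.018,0.008,0],"angular": [0,0,3]}
    - {"xyz": [0.05,0.022,0],"angular": [0,0,8]}
    - {"xyz": [0.085,0.038,0],"angular": [0,0,14]}
    - {"xyz": [0.12,0.054,0],"angular": [0,0,20]}
    - {"xyz": [0.156,0.07,0],"angular": [0,0,26]}
    - {"xyz": [0.192,0.087,0],"angular": [0,0,32]}
    - {"xyz": [0.228,0.103,0],"angular": [0,0,38]}
    - {"xyz": [0.264,0.119,0],"angular": [0,0,44]}
    - {"xyz": [0.296,0.134,0],"angular": [0,0,49]}
    - {"xyz": [0.318,0.144,0],"angular": [0,0,51.5]}
    - {"xyz": [0.326,0.1474,0],"angular": [0,0,52]}
    - {"xyz": [0.326,0.1474,0],"angular": [0,0,52]}

```text
clock: 23.2
position: [0.469, 0.3488, 0.1193]
ee_rot: [0.645, 0.764, -0.001, -0.0]
ft_force: [-0.8, -0.2, 0.3]
grip_width: 0.078
grasp_force: 59.7
```

Run:
```python
from h import *
plan((.4701,.3486,.01,99.6))
```

```text
(0.4701, 0.3486, 0.01, 99.6) [ -0.38   1.26 109.28] [-0.11  0.02  0.12]
```

Next: release, then go on to sC (yaw 119.2, leg −1, side −1).

Emit:
carry_out:
  motion:
    - {"xyz": [-0.0004,0.0012,0.02],"angular": [0,0,0]}
    - {"xyz": [-0.0004,0.0012,0.05],"angular": [0,0,0]}
    - {"xyz": [-0.0004,0.0012,0.078],"angular": [0,0,0]}
    - {"xyz": [-0.0004,0.0012,0.097],"angular": [0,0,0]}
    - {"xyz": [-0.0004,0.0012,0.107],"angular": [0,0,0]}
    - {"xyz": [-0.0004,0.0012,0.109],"angular": [0,0,0]}
    - {"xyz": [-0.0004,0.0012,0.109],"angular": [0,0,0]}

```text
clock: 23.9
position: [0.4719, 0.348, 0.0114]
ee_rot: [0.646, 0.763, -0.0, -0.0]
ft_force: [0.1, -0.1, -0.7]
grip_width: 0.078
grasp_force: 59.7
```

Emit:
carry_out:
  motion:
    - {"xyz": [0,0,0],"angular": [0,0,0]}
    - {"xyz": [0,0,0],"angular": [0,0,0]}
    - {"xyz": [0,0,-0.015],"angular": [0,0,0]}
    - {"xyz": [0,0,-0.05],"angular": [0,0,0]}
    - {"xyz": [0,0,-0.09],"angular": [0,0,0]}
    - {"xyz": [0,0,-0.12],"angular": [0,0,0]}
    - {"xyz": [0,0,-0.13],"angular": [0,0,0]}
    - {"xyz": [0,0,-0.13],"angular": [0,0,0]}
  hand: 0.25

```text
clock: 24.7
position: [0.4719, 0.3491, 0.1435]
ee_rot: [0.646, 0.764, 0.002, 0.001]
ft_force: [0.3, 0.8, -0.7]
grip_width: 0.247
grasp_force: 0.0
```

```bash
python3 look.py sC,hA,bA,bB
python3 - <<'E'
from h import *
plan((.6374,.0393,.1,119.2))
E
```

```text
sC scene 93 dev mm/deg [-0.  1.] 0 [0.6214 0.0357 3.6478]
sC side 103 dev mm/deg [-0. -1.] 0 [0.6215 0.0344 3.6502]
hA scene 83 dev mm/deg [0. 1.] 0 [ 0.6638 -0.1334  2.173 ]
hA side 101 dev mm/deg [-0. -1.] 0 [ 0.6638 -0.1353  2.1721]
bA scene 92 dev mm/deg [0. 0.] -1 [0.6746 0.1483 2.9   ]
bA side 98 dev mm/deg [-0. -0.] 1 [0.6743 0.1477 2.9267]
bB scene 98 dev mm/deg [-0.  0.] 0 [0.5829 0.153  0.9136]
bB side 109 dev mm/deg [-0. -1.] 0 [0.583  0.1518 0.9089]
(0.6374, 0.0393, 0.1, 119.2) [-331.92  112.84   40.72] [ -0.05   0.02 -19.64]
```

Emit:
carry_out:
  motion:
    - {"xyz": [-0.02,0.007,0],"angular": [0,0,-1]}
    - {"xyz": [-0.055,0.019,0],"angular": [0,0,-3]}
    - {"xyz": [-0.093,0.032,0],"angular": [0,0,-5]}
    - {"xyz": [-0.131,0.045,0],"angular": [0,0,-8]}
    - {"xyz": [-0.169,0.058,0],"angular": [0,0,-10]}
    - {"xyz": [-0.207,0.071,0],"angular": [0,0,-12]}
    - {"xyz": [-0.245,0.084,0],"angular": [0,0,-15]}
    - {"xyz": [-0.283,0.096,0.01],"angular": [0,0,-17]}
    - {"xyz": [-0.315,0.107,0.02],"angular": [0,0,-19]}
    - {"xyz": [-0.332,0.1128,0.035],"angular": [0,0,-19.6]}
    - {"xyz": [-0.332,0.1128,0.05],"angular": [0,0,-19.6]}
    - {"xyz": [-0.332,0.1128,0.05],"angular": [0,0,-19.6]}
  hand: 0.35

```text
clock: 26.0
position: [0.6353, 0.041, 0.0875]
ee_rot: [0.506, 0.863, -0.001, -0.003]
ft_force: [-0.7, 0.7, -0.0]
grip_width: 0.346
grasp_force: 0.0
```

```bash
python3 look.py sC
python3 - <<'E'
from h import *
plan((.6374,.0393,.014,119.2))
E
```

```text
sC scene 67 dev mm/deg [0. 1.] 1 [0.6218 0.0361 3.6725]
sC side 80 dev mm/deg [-0. -1.] 1 [0.6212 0.0344 3.6616]
(0.6374, 0.0393, 0.014, 119.2) [-3.14 -0.61 76.58] [-0.06 -0.11  0.12]
```

Emit:
carry_out:
  motion:
    - {"xyz": [-0.002,-0.0006,0.02],"angular": [0,0,0]}
    - {"xyz": [-0.002,-0.0006,0.042],"angular": [0,0,0]}
    - {"xyz": [-0.002,-0.0006,0.062],"angular": [0,0,0]}
    - {"xyz": [-0.002,-0.0006,0.072],"angular": [0,0,0]}
    - {"xyz": [-0.002,-0.0006,0.076],"angular": [0,0,0]}
    - {"xyz": [-0.002,-0.0006,0.076],"angular": [0,0,0]}

```text
clock: 26.7
position: [0.6381, 0.0385, 0.0155]
ee_rot: [0.506, 0.863, 0.0, -0.0]
ft_force: [-0.1, -0.4, 0.1]
grip_width: 0.344
grasp_force: 0.0
```

Emit:
carry_out:
  motion:
    - {"xyz": [0,0,0],"angular": [0,0,0]}
    - {"xyz": [0,0,0],"angular": [0,0,0]}
    - {"xyz": [0,0,0],"angular": [0,0,0]}
    - {"xyz": [0,0,-0.015],"angular": [0,0,0]}
    - {"xyz": [0,0,-0.045],"angular": [0,0,0]}
    - {"xyz": [0,0,-0.08],"angular": [0,0,0]}
    - {"xyz": [0,0,-0.1],"angular": [0,0,0]}
    - {"xyz": [0,0,-0.105],"angular": [0,0,0]}
    - {"xyz": [0,0,-0.105],"angular": [0,0,0]}
  hand: 0

```text
clock: 27.6
position: [0.6383, 0.0375, 0.1209]
ee_rot: [0.506, 0.862, 0.0, 0.0]
ft_force: [0.9, 0.0, -0.6]
grip_width: 0.076
grasp_force: 60.8
```

Run:
```python
from h import *
plan((.4801,.2894,.12,99.6))
```

```text
(0.4801, 0.2894, 0.12, 99.6) [297.03 -15.53   0.72] [ 0.04  0.03 19.55]
```

Emit:
carry_out:
  motion:
    - {"xyz": [0.018,-0.001,0],"angular": [0,0,1]}
    - {"xyz": [0.05,-0.003,0],"angular": [0,0,3]}
    - {"xyz": [0.086,-0.004,0],"angular": [0,0,6]}
    - {"xyz": [0.122,-0.006,0],"angular": [0,0,8]}
    - {"xyz": [0.158,-0.008,0],"angular": [0,0,10]}
    - {"xyz": [0.194,-0.01,0],"angular": [0,0,13]}
    - {"xyz": [0.23,-0.012,0],"angular": [0,0,15]}
    - {"xyz": [0.264,-0.014,0],"angular": [0,0,17]}
    - {"xyz": [0.287,-0.015,0],"angular": [0,0,19]}
    - {"xyz": [0.297,-0.0155,0],"angular": [0,0,19.6]}
    - {"xyz": [0.297,-0.0155,0],"angular": [0,0,19.6]}
    - {"xyz": [0.297,-0.0155,0],"angular": [0,0,19.6]}

```text
clock: 28.8
position: [0.4805, 0.288, 0.1194]
ee_rot: [0.646, 0.763, -0.001, -0.0]
ft_force: [-0.1, 0.6, -0.2]
grip_width: 0.075
grasp_force: 60.8
```

Run:
```python
from h import *
plan((.4801,.2894,.01,99.6))
```

```text
(0.4801, 0.2894, 0.01, 99.6) [  1.51  -0.03 109.44] [-0.07  0.04 -0.07]
```

Then release. The next pick is bA (leg1, (.6934, .1479), yaw 144.3).

Emit:
carry_out:
  motion:
    - {"xyz": [0.0015,0,0.02],"angular": [0,0,0]}
    - {"xyz": [0.0015,0,0.05],"angular": [0,0,0]}
    - {"xyz": [0.0015,0,0.078],"angular": [0,0,0]}
    - {"xyz": [0.0015,0,0.097],"angular": [0,0,0]}
    - {"xyz": [0.0015,0,0.107],"angular": [0,0,0]}
    - {"xyz": [0.0015,0,0.109],"angular": [0,0,0]}
    - {"xyz": [0.0015,0,0.109],"angular": [0,0,0]}

```text
clock: 29.5
position: [0.4801, 0.2906, 0.0114]
ee_rot: [0.646, 0.763, -0.0, -0.0]
ft_force: [0.5, 0.1, 0.2]
grip_width: 0.075
grasp_force: 60.8
```

Emit:
carry_out:
  motion:
    - {"xyz": [0,0,0],"angular": [0,0,0]}
    - {"xyz": [0,0,0],"angular": [0,0,0]}
    - {"xyz": [0,0,-0.015],"angular": [0,0,0]}
    - {"xyz": [0,0,-0.05],"angular": [0,0,0]}
    - {"xyz": [0,0,-0.09],"angular": [0,0,0]}
    - {"xyz": [0,0,-0.12],"angular": [0,0,0]}
    - {"xyz": [0,0,-0.13],"angular": [0,0,0]}
    - {"xyz": [0,0,-0.13],"angular": [0,0,0]}
  hand: 0.25

```text
clock: 30.3
position: [0.4803, 0.2915, 0.1433]
ee_rot: [0.646, 0.764, 0.001, 0.001]
ft_force: [0.6, -0.5, -0.1]
grip_width: 0.252
grasp_force: 0.0
```

```bash
python3 look.py hA,bA,bB
python3 - <<'E'
from h import *
plan((.6934,.1479,.12,144.3))
E
```

```text
hA scene 82 dev mm/deg [0. 1.] 0 [ 0.6639 -0.1334  2.171 ]
hA side 102 dev mm/deg [-0. -1.] 0 [ 0.6637 -0.1354  2.1747]
bA scene 90 dev mm/deg [0. 0.] -1 [0.6745 0.1483 2.8975]
bA side 98 dev mm/deg [-0. -0.] 1 [0.6744 0.1477 2.9241]
bB scene 97 dev mm/deg [-0.  0.] 0 [0.5829 0.153  0.914 ]
bB side 109 dev mm/deg [-0. -1.] 0 [0.583  0.1519 0.909 ]
(0.6934, 0.1479, 0.12, 144.3) [-176.2   187.48   20.39] [ -0.07  -0.   -44.74]
```

Emit:
carry_out:
  motion:
    - {"xyz": [-0.015,0.016,0],"angular": [0,0,-3]}
    - {"xyz": [-0.04,0.043,0],"angular": [0,0,-10]}
    - {"xyz": [-0.066,0.07,0],"angular": [0,0,-17]}
    - {"xyz": [-0.092,0.098,0],"angular": [0,0,-24]}
    - {"xyz": [-0.118,0.126,0],"angular": [0,0,-31]}
    - {"xyz": [-0.143,0.152,0.005],"angular": [0,0,-38]}
    - {"xyz": [-0.163,0.173,0.01],"angular": [0,0,-43]}
    - {"xyz": [-0.176,0.1875,0.025],"angular": [0,0,-44.7]}
    - {"xyz": [-0.176,0.1875,0.045],"angular": [0,0,-44.7]}
    - {"xyz": [-0.176,0.1875,0.05],"angular": [0,0,-44.7]}
    - {"xyz": [-0.176,0.1875,0.05],"angular": [0,0,-44.7]}
  hand: 0.38

```text
clock: 31.5
position: [0.6923, 0.1489, 0.089]
ee_rot: [0.306, 0.952, -0.001, -0.002]
ft_force: [0.4, -0.5, 0.8]
grip_width: 0.381
grasp_force: 0.0
```

```bash
python3 look.py bA
python3 - <<'E'
from h import *
plan((.6934,.1479,.014,144.3))
E
```

```text
bA scene 63 dev mm/deg [-1.  1.] 1 [0.6739 0.1489 2.9252]
bA side 77 dev mm/deg [-1. -0.] 0 [0.6739 0.1476 2.9189]
(0.6934, 0.1479, 0.014, 144.3) [-0.94 -1.12 77.38] [-0.   -0.04  0.02]
```

Emit:
carry_out:
  motion:
    - {"xyz": [-0.001,-0.001,0.02],"angular": [0,0,0]}
    - {"xyz": [-0.001,-0.001,0.042],"angular": [0,0,0]}
    - {"xyz": [-0.001,-0.001,0.062],"angular": [0,0,0]}
    - {"xyz": [-0.001,-0.001,0.073],"angular": [0,0,0]}
    - {"xyz": [-0.001,-0.001,0.077],"angular": [0,0,0]}
    - {"xyz": [-0.001,-0.001,0.077],"angular": [0,0,0]}

```text
clock: 32.2
position: [0.6938, 0.1473, 0.0138]
ee_rot: [0.307, 0.952, -0.0, -0.0]
ft_force: [0.3, -0.6, -0.3]
grip_width: 0.379
grasp_force: 0.0
```

Emit:
carry_out:
  motion:
    - {"xyz": [0,0,0],"angular": [0,0,0]}
    - {"xyz": [0,0,0],"angular": [0,0,0]}
    - {"xyz": [0,0,0],"angular": [0,0,0]}
    - {"xyz": [0,0,-0.015],"angular": [0,0,0]}
    - {"xyz": [0,0,-0.045],"angular": [0,0,0]}
    - {"xyz": [0,0,-0.08],"angular": [0,0,0]}
    - {"xyz": [0,0,-0.1],"angular": [0,0,0]}
    - {"xyz": [0,0,-0.105],"angular": [0,0,0]}
    - {"xyz": [0,0,-0.105],"angular": [0,0,0]}
  hand: 0

```text
clock: 33.1
position: [0.6942, 0.1472, 0.12]
ee_rot: [0.307, 0.952, 0.0, 0.0]
ft_force: [0.4, -0.2, -0.8]
grip_width: 0.079
grasp_force: 60.8
```

Run:
```python
from h import *
plan((.4749,-.3404,.12,85.7))
```

```text
(0.4749, -0.3404, 0.12, 85.7) [-106.81 -523.89   -0.21] [ 0.05  0.02 58.56]
```

Emit:
carry_out:
  motion:
    - {"xyz": [-0.004,-0.02,0],"angular": [0,0,2]}
    - {"xyz": [-0.012,-0.06,0],"angular": [0,0,6]}
    - {"xyz": [-0.021,-0.103,0],"angular": [0,0,11]}
    - {"xyz": [-0.03,-0.147,0],"angular": [0,0,16]}
    - {"xyz": [-0.039,-0.191,0],"angular": [0,0,21]}
    - {"xyz": [-0.048,-0.235,0],"angular": [0,0,26]}
    - {"xyz": [-0.057,-0.279,0],"angular": [0,0,31]}
    - {"xyz": [-0.066,-0.323,0],"angular": [0,0,36]}
    - {"xyz": [-0.075,-0.367,0],"angular": [0,0,41]}
    - {"xyz": [-0.084,-0.411,0],"angular": [0,0,46]}
    - {"xyz": [-0.093,-0.455,0],"angular": [0,0,51]}
    - {"xyz": [-0.1,-0.49,0],"angular": [0,0,55]}

```text
clock: 34.3
position: [0.4863, -0.3116, 0.1177]
ee_rot: [0.714, 0.7, -0.001, -0.001]
ft_force: [-0.0, -0.5, -0.3]
grip_width: 0.074
grasp_force: 60.8
```

Emit:
carry_out:
  motion:
    - {"xyz": [0.0085,-0.025,0],"angular": [0,0,2.5]}
    - {"xyz": [0.0105,-0.0322,0],"angular": [0,0,3.6]}
    - {"xyz": [0.0105,-0.0322,0],"angular": [0,0,3.6]}
    - {"xyz": [0.0105,-0.0322,0],"angular": [0,0,3.6]}

```text
clock: 34.7
position: [0.4574, -0.2976, 0.1189]
ee_rot: [0.733, 0.681, -0.0, -0.0]
ft_force: [0.9, 1.2, -0.9]
grip_width: 0.076
grasp_force: 60.8
```

Run:
```python
from h import *
plan((.4749,-.3404,.012,85.7))
```

```text
(0.4749, -0.3404, 0.012, 85.7) [-41.45  20.68 106.86] [-0.03 -0.01  0.07]
```

Emit:
carry_out:
  motion:
    - {"xyz": [-0.018,0.009,0],"angular": [0,0,0]}
    - {"xyz": [-0.036,0.018,0],"angular": [0,0,0]}
    - {"xyz": [-0.0414,0.0206,0.01],"angular": [0,0,0]}
    - {"xyz": [-0.0414,0.0206,0.03],"angular": [0,0,0]}
    - {"xyz": [-0.0414,0.0206,0.06],"angular": [0,0,0]}
    - {"xyz": [-0.0414,0.0206,0.085],"angular": [0,0,0]}
    - {"xyz": [-0.0414,0.0206,0.1],"angular": [0,0,0]}
    - {"xyz": [-0.0414,0.0206,0.107],"angular": [0,0,0]}
    - {"xyz": [-0.0414,0.0206,0.107],"angular": [0,0,0]}

```text
clock: 35.6
position: [0.4742, -0.3403, 0.0114]
ee_rot: [0.733, 0.68, -0.0, -0.001]
ft_force: [-0.2, -0.9, -1.0]
grip_width: 0.071
grasp_force: 60.8
```

Emit:
carry_out:
  motion:
    - {"xyz": [0,0,0],"angular": [0,0,0]}
    - {"xyz": [0,0,0],"angular": [0,0,0]}
    - {"xyz": [0,0,-0.015],"angular": [0,0,0]}
    - {"xyz": [0,0,-0.05],"angular": [0,0,0]}
    - {"xyz": [0,0,-0.09],"angular": [0,0,0]}
    - {"xyz": [0,0,-0.11],"angular": [0,0,0]}
    - {"xyz": [0,0,-0.11],"angular": [0,0,0]}
  hand: 0.22

```text
clock: 36.3
position: [0.4763, -0.342, 0.1272]
ee_rot: [0.733, 0.68, 0.0, 0.003]
ft_force: [0.4, 0.0, -0.2]
grip_width: 0.221
grasp_force: 0.0
```

```bash
python3 look.py hA,bB
python3 - <<'E'
from h import *
plan((.6665,-.1278,.12,124.3))
E
```

```text
hA scene 79 dev mm/deg [0. 1.] 0 [ 0.6639 -0.1335  2.1721]
hA side 3 dev mm/deg [  9. -19.] 105 [ 0.6726 -0.1532  4.0003]
bB scene 93 dev mm/deg [-0.  0.] 0 [0.5829 0.153  0.9129]
bB side 77 dev mm/deg [1. 0.] 1 [0.5839 0.1531 0.94  ]
(0.6665, -0.1278, 0.12, 124.3) [227.37 175.31   3.16] [  0.01   0.09 -38.65]
```

Emit:
carry_out:
  motion:
    - {"xyz": [0.02,0.015,0],"angular": [0,0,-3]}
    - {"xyz": [0.05,0.038,0],"angular": [0,0,-8]}
    - {"xyz": [0.082,0.063,0],"angular": [0,0,-14]}
    - {"xyz": [0.114,0.088,0],"angular": [0,0,-19]}
    - {"xyz": [0.146,0.113,0],"angular": [0,0,-25]}
    - {"xyz": [0.178,0.137,0],"angular": [0,0,-31]}
    - {"xyz": [0.208,0.16,0],"angular": [0,0,-36]}
    - {"xyz": [0.2274,0.1753,0.01],"angular": [0,0,-38.6]}
    - {"xyz": [0.2274,0.1753,0.03],"angular": [0,0,-38.6]}
    - {"xyz": [0.2274,0.1753,0.035],"angular": [0,0,-38.6]}
    - {"xyz": [0.2274,0.1753,0.035],"angular": [0,0,-38.6]}
  hand: 0.38

```text
clock: 37.5
position: [0.665, -0.128, 0.0855]
ee_rot: [0.468, 0.884, -0.001, -0.002]
ft_force: [-0.9, -0.4, 0.6]
grip_width: 0.377
grasp_force: 0.0
```

```bash
python3 look.py hA
python3 - <<'E'
from h import *
plan((.6665,-.1278,.014,124.3))
E
```

```text
hA scene 38 dev mm/deg [1. 2.] -1 [ 0.6643 -0.133   2.1543]
hA side 53 dev mm/deg [-0. -1.] 1 [ 0.6633 -0.1359  2.181 ]
(0.6665, -0.1278, 0.014, 124.3) [ 0.2   0.79 73.39] [-0.04 -0.01 -0.12]
```

Emit:
carry_out:
  motion:
    - {"xyz": [0,0.0008,0.02],"angular": [0,0,0]}
    - {"xyz": [0,0.0008,0.042],"angular": [0,0,0]}
    - {"xyz": [0,0.0008,0.06],"angular": [0,0,0]}
    - {"xyz": [0,0.0008,0.07],"angular": [0,0,0]}
    - {"xyz": [0,0.0008,0.073],"angular": [0,0,0]}
    - {"xyz": [0,0.0008,0.073],"angular": [0,0,0]}

```text
clock: 38.2
position: [0.667, -0.1271, 0.0142]
ee_rot: [0.468, 0.884, -0.0, -0.0]
ft_force: [1.6, 0.3, -0.5]
grip_width: 0.379
grasp_force: 0.0
```

Emit:
carry_out:
  motion:
    - {"xyz": [0,0,0],"angular": [0,0,0]}
    - {"xyz": [0,0,0],"angular": [0,0,0]}
    - {"xyz": [0,0,0],"angular": [0,0,0]}
    - {"xyz": [0,0,-0.015],"angular": [0,0,0]}
    - {"xyz": [0,0,-0.045],"angular": [0,0,0]}
    - {"xyz": [0,0,-0.08],"angular": [0,0,0]}
    - {"xyz": [0,0,-0.1],"angular": [0,0,0]}
    - {"xyz": [0,0,-0.105],"angular": [0,0,0]}
    - {"xyz": [0,0,-0.105],"angular": [0,0,0]}
  hand: 0

```text
clock: 39.1
position: [0.6672, -0.1271, 0.1199]
ee_rot: [0.467, 0.884, -0.0, 0.0]
ft_force: [-0.7, 0.1, -1.6]
grip_width: 0.077
grasp_force: 60.6
```

Run:
```python
from h import *
plan((.512,-.3272,.12,85.7))
```

```text
(0.512, -0.3272, 0.12, 85.7) [ -78.07 -240.93   -0.08] [ 0.03  0.04 38.56]
```

Emit:
carry_out:
  motion:
    - {"xyz": [-0.006,-0.018,0],"angular": [0,0,3]}
    - {"xyz": [-0.016,-0.05,0],"angular": [0,0,8]}
    - {"xyz": [-0.028,-0.085,0],"angular": [0,0,14]}
    - {"xyz": [-0.04,-0.122,0],"angular": [0,0,20]}
    - {"xyz": [-0.051,-0.158,0],"angular": [0,0,26]}
    - {"xyz": [-0.062,-0.192,0],"angular": [0,0,31]}
    - {"xyz": [-0.072,-0.222,0],"angular": [0,0,36]}
    - {"xyz": [-0.078,-0.241,0],"angular": [0,0,38.6]}
    - {"xyz": [-0.078,-0.241,0.01],"angular": [0,0,38.6]}
    - {"xyz": [-0.078,-0.241,0.03],"angular": [0,0,38.6]}
    - {"xyz": [-0.078,-0.241,0.05],"angular": [0,0,38.6]}
    - {"xyz": [-0.078,-0.241,0.05],"angular": [0,0,38.6]}

```text
clock: 40.3
position: [0.5104, -0.3247, 0.0656]
ee_rot: [0.732, 0.681, -0.0, -0.003]
ft_force: [-0.2, 0.3, -1.3]
grip_width: 0.077
grasp_force: 60.6
```

Emit:
carry_out:
  motion:
    - {"xyz": [0,0,0.02],"angular": [0,0,0]}
    - {"xyz": [0,0,0.04],"angular": [0,0,0]}
    - {"xyz": [0,0,0.053],"angular": [0,0,0]}
    - {"xyz": [0,0,0.057],"angular": [0,0,0]}
    - {"xyz": [0,0,0.057],"angular": [0,0,0]}

```text
clock: 40.8
position: [0.5118, -0.3267, 0.012]
ee_rot: [0.733, 0.68, -0.0, -0.0]
ft_force: [-1.1, -0.2, -0.5]
grip_width: 0.075
grasp_force: 60.6
```

Emit:
carry_out:
  motion:
    - {"xyz": [0,0,0],"angular": [0,0,0]}
    - {"xyz": [0,0,0],"angular": [0,0,0]}
    - {"xyz": [0,0,-0.015],"angular": [0,0,0]}
    - {"xyz": [0,0,-0.05],"angular": [0,0,0]}
    - {"xyz": [0,0,-0.09],"angular": [0,0,0]}
    - {"xyz": [0,0,-0.11],"angular": [0,0,0]}
    - {"xyz": [0,0,-0.11],"angular": [0,0,0]}
  hand: 0.22

```text
clock: 41.5
position: [0.5137, -0.328, 0.1272]
ee_rot: [0.733, 0.68, 0.0, 0.003]
ft_force: [0.4, -0.3, -0.2]
grip_width: 0.219
grasp_force: 0.0
```

```bash
python3 look.py bB
python3 - <<'E'
from h import *
plan((.5977,.1646,.12,75))
E
```

```text
bB scene 93 dev mm/deg [-0.  0.] 0 [0.5829 0.153  0.9135]
bB side 24 dev mm/deg [2. 3.] 2 [0.5847 0.1551 0.9429]
(0.5977, 0.1646, 0.12, 75) [497.03  48.33   2.71] [ 0.05  0.06 10.66]
```

Emit:
carry_out:
  motion:
    - {"xyz": [0.025,0.002,0],"angular": [0,0,0.5]}
    - {"xyz": [0.065,0.006,0],"angular": [0,0,1.4]}
    - {"xyz": [0.108,0.01,0],"angular": [0,0,2.3]}
    - {"xyz": [0.152,0.015,0],"angular": [0,0,3.3]}
    - {"xyz": [0.196,0.019,0],"angular": [0,0,4.2]}
    - {"xyz": [0.24,0.023,0],"angular": [0,0,5.2]}
    - {"xyz": [0.284,0.028,0],"angular": [0,0,6.1]}
    - {"xyz": [0.328,0.032,0],"angular": [0,0,7]}
    - {"xyz": [0.372,0.036,0],"angular": [0,0,8]}
    - {"xyz": [0.416,0.04,0],"angular": [0,0,9]}
    - {"xyz": [0.455,0.044,0],"angular": [0,0,10]}
    - {"xyz": [0.485,0.047,0],"angular": [0,0,10.6]}
  hand: 0.38

```text
clock: 42.8
position: [0.5943, 0.1558, 0.1212]
ee_rot: [0.793, 0.61, -0.001, -0.001]
ft_force: [0.5, 0.3, 0.2]
grip_width: 0.378
grasp_force: 0.0
```

Emit:
carry_out:
  motion:
    - {"xyz": [0.01,0,0.01],"angular": [0,0,0]}
    - {"xyz": [0.012,0,0.025],"angular": [0,0,0]}
    - {"xyz": [0.012,0,0.035],"angular": [0,0,0]}
    - {"xyz": [0.012,0,0.035],"angular": [0,0,0]}
    - {"xyz": [0.012,0,0.035],"angular": [0,0,0]}

```text
clock: 43.3
position: [0.5982, 0.1628, 0.0865]
ee_rot: [0.794, 0.608, -0.001, -0.0]
ft_force: [-0.3, -1.0, 0.7]
grip_width: 0.377
grasp_force: 0.0
```

```bash
python3 look.py bB
python3 - <<'E'
from h import *
plan((.5977,.1646,.014,75))
E
```

```text
bB scene 44 dev mm/deg [1. 2.] 0 [0.5841 0.1544 0.917 ]
bB side 61 dev mm/deg [-0. -1.] -1 [0.5827 0.1513 0.9061]
(0.5977, 0.1646, 0.014, 75) [ 0.76 -1.23 73.49] [ 0.01  0.01 -0.01]
```

Emit:
carry_out:
  motion:
    - {"xyz": [0.0008,-0.0012,0.02],"angular": [0,0,0]}
    - {"xyz": [0.0008,-0.0012,0.042],"angular": [0,0,0]}
    - {"xyz": [0.0008,-0.0012,0.06],"angular": [0,0,0]}
    - {"xyz": [0.0008,-0.0012,0.07],"angular": [0,0,0]}
    - {"xyz": [0.0008,-0.0012,0.073],"angular": [0,0,0]}
    - {"xyz": [0.0008,-0.0012,0.073],"angular": [0,0,0]}

```text
clock: 44.0
position: [0.5974, 0.1657, 0.0142]
ee_rot: [0.793, 0.609, -0.0, -0.0]
ft_force: [-0.2, -0.8, 0.5]
grip_width: 0.383
grasp_force: 0.0
```

Emit:
carry_out:
  motion:
    - {"xyz": [0,0,0],"angular": [0,0,0]}
    - {"xyz": [0,0,0],"angular": [0,0,0]}
    - {"xyz": [0,0,0],"angular": [0,0,0]}
    - {"xyz": [0,0,-0.015],"angular": [0,0,0]}
    - {"xyz": [0,0,-0.045],"angular": [0,0,0]}
    - {"xyz": [0,0,-0.08],"angular": [0,0,0]}
    - {"xyz": [0,0,-0.1],"angular": [0,0,0]}
    - {"xyz": [0,0,-0.105],"angular": [0,0,0]}
    - {"xyz": [0,0,-0.105],"angular": [0,0,0]}
  hand: 0

```text
clock: 44.9
position: [0.5976, 0.1656, 0.1199]
ee_rot: [0.793, 0.609, 0.0, 0.0]
ft_force: [-0.1, 0.5, -0.4]
grip_width: 0.075
grasp_force: 60.5
```

Run:
```python
from h import *
plan((.5531,-.3142,.12,85.7))
```

```text
(0.5531, -0.3142, 0.12, 85.7) [-475.07   80.73   -0.18] [  0.04  -0.01 -10.64]
```

Emit:
carry_out:
  motion:
    - {"xyz": [-0.022,0.004,0],"angular": [0,0,-0.5]}
    - {"xyz": [-0.06,0.01,0],"angular": [0,0,-1.4]}
    - {"xyz": [-0.103,0.017,0],"angular": [0,0,-2.3]}
    - {"xyz": [-0.147,0.025,0],"angular": [0,0,-3.3]}
    - {"xyz": [-0.191,0.032,0],"angular": [0,0,-4.3]}
    - {"xyz": [-0.235,0.04,0],"angular": [0,0,-5.3]}
    - {"xyz": [-0.279,0.047,0],"angular": [0,0,-6.3]}
    - {"xyz": [-0.323,0.055,0],"angular": [0,0,-7.2]}
    - {"xyz": [-0.367,0.062,0],"angular": [0,0,-8.2]}
    - {"xyz": [-0.41,0.07,0],"angular": [0,0,-9.2]}
    - {"xyz": [-0.45,0.077,0],"angular": [0,0,-10.2]}
    - {"xyz": [-0.475,0.0807,0],"angular": [0,0,-10.6]}

```text
clock: 46.1
position: [0.5507, -0.318, 0.1171]
ee_rot: [0.734, 0.679, -0.001, -0.001]
ft_force: [-0.2, 0.3, 0.2]
grip_width: 0.077
grasp_force: 60.6
```

Emit:
carry_out:
  motion:
    - {"xyz": [0,0,0],"angular": [0,0,0]}
    - {"xyz": [0,0,0],"angular": [0,0,0]}
    - {"xyz": [0,0,0.01],"angular": [0,0,0]}

```text
clock: 46.4
position: [0.5537, -0.3127, 0.1092]
ee_rot: [0.733, 0.68, 0.0, 0.0]
ft_force: [0.5, 0.3, -1.0]
grip_width: 0.076
grasp_force: 60.5
```

Run:
```python
from h import *
plan((.5531,-.3142,.012,85.7))
```

```text
(0.5531, -0.3142, 0.012, 85.7) [-1.58 -0.56 97.22] [ 0.04 -0.01  0.06]
```

Emit:
carry_out:
  motion:
    - {"xyz": [-0.0016,0,0.025],"angular": [0,0,0]}
    - {"xyz": [-0.0016,0,0.05],"angular": [0,0,0]}
    - {"xyz": [-0.0016,0,0.075],"angular": [0,0,0]}
    - {"xyz": [-0.0016,0,0.09],"angular": [0,0,0]}
    - {"xyz": [-0.0016,0,0.097],"angular": [0,0,0]}
    - {"xyz": [-0.0016,0,0.097],"angular": [0,0,0]}
    - {"xyz": [-0.0016,0,0.097],"angular": [0,0,0]}

```text
clock: 47.1
position: [0.5534, -0.3157, 0.013]
ee_rot: [0.733, 0.68, 0.0, 0.0]
ft_force: [0.3, 0.4, -0.4]
grip_width: 0.072
grasp_force: 60.5
```

Emit:
carry_out:
  motion:
    - {"xyz": [0,0,0],"angular": [0,0,0]}
    - {"xyz": [0,0,0],"angular": [0,0,0]}
    - {"xyz": [0,0,-0.015],"angular": [0,0,0]}
    - {"xyz": [0,0,-0.05],"angular": [0,0,0]}
    - {"xyz": [0,0,-0.09],"angular": [0,0,0]}
    - {"xyz": [0,0,-0.12],"angular": [0,0,0]}
    - {"xyz": [0,0,-0.12],"angular": [0,0,0]}
  hand: 0.22

```text
clock: 47.8
position: [0.5554, -0.3165, 0.1385]
ee_rot: [0.733, 0.68, 0.001, 0.004]
ft_force: [0.5, 0.0, -0.7]
grip_width: 0.219
grasp_force: 0.0
```

Run:
```python
from h import *
plan((.4278,-.016,.12,90))
```

```text
(0.4278, -0.016, 0.12, 90) [ 290.06 -150.04   16.36] [ 0.4   0.23 -4.34]
```

Emit:
carry_out:
  motion:
    - {"xyz": [0.02,-0.01,0],"angular": [0,0,-0.4]}
    - {"xyz": [0.055,-0.028,0],"angular": [0,0,-1]}
    - {"xyz": [0.093,-0.048,0],"angular": [0,0,-1.6]}
    - {"xyz": [0.131,-0.068,0],"angular": [0,0,-2.2]}
    - {"xyz": [0.17,-0.088,0],"angular": [0,0,-2.8]}
    - {"xyz": [0.209,-0.108,0.005],"angular": [0,0,-3.4]}
    - {"xyz": [0.247,-0.128,0.01],"angular": [0,0,-4]}
    - {"xyz": [0.275,-0.142,0.015],"angular": [0.4,0.2,-4.3]}
    - {"xyz": [0.29,-0.15,0.02],"angular": [0.4,0.2,-4.3]}
    - {"xyz": [0.29,-0.15,0.04],"angular": [0.4,0.2,-4.3]}
    - {"xyz": [0.29,-0.15,0.04],"angular": [0.4,0.2,-4.3]}
  hand: 0.45
  grip_force: 80

```text
clock: 48.9
position: [0.424, -0.0155, 0.0908]
ee_rot: [0.707, 0.707, -0.002, -0.005]
ft_force: [-1.5, 0.2, -0.1]
grip_width: 0.452
grasp_force: 0.0
```

Run:
```python
from h import *
plan((.4278,-.016,.023,90))
a=camera('scene')['img'];b=camera('side')['img']
cv2.imwrite('pics/chk.png',np.vstack([cv2.resize(a[90:330,190:510,::-1],(640,290)),cv2.resize(b[110:380,180:450,::-1],(300,300))[:, :, :].copy() if 0 else cv2.resize(b[110:380,150:470,::-1],(640,310))]))
```

```text
(0.4278, -0.016, 0.023, 90) [-0.77  4.45 67.77] [-0.55 -0.22 -0.03]
```

View pics/chk.png

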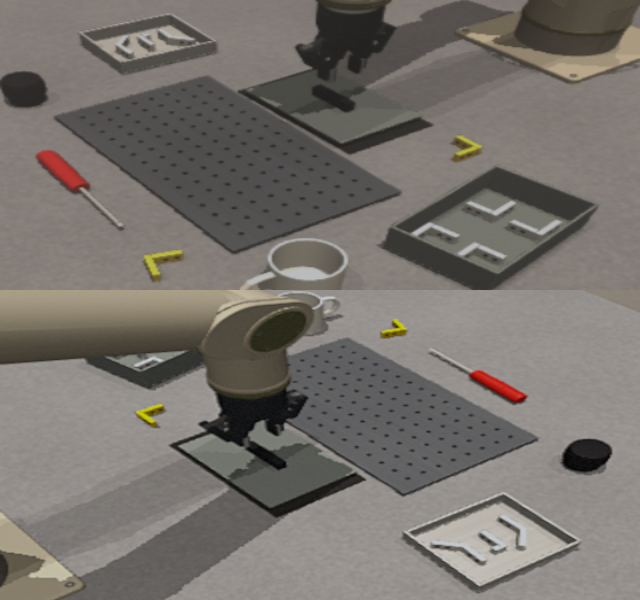

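Breadboard empty, four good brackets flat in the case (lower right of the top image), three faulty ones in the tray (upper left), lid on the mat under the gripper with handle up. Now the lid.

Emit:
carry_out:
  motion:
    - {"xyz": [-0.0008,0.0035,0.02],"angular": [-0.5,-0.2,0]}
    - {"xyz": [-0.0008,0.0035,0.04],"angular": [-0.5,-0.2,0]}
    - {"xyz": [-0.0008,0.0035,0.055],"angular": [-0.5,-0.2,0]}
    - {"xyz": [-0.0008,0.0035,0.064],"angular": [-0.5,-0.2,0]}
    - {"xyz": [-0.0008,0.0035,0.067],"angular": [-0.5,-0.2,0]}
    - {"xyz": [-0.0008,0.0035,0.067],"angular": [-0.5,-0.2,0]}
    - {"xyz": [-0.0008,0.0035,0.067],"angular": [-0.5,-0.2,0]}

```text
clock: 49.7
position: [0.4287, -0.0159, 0.0258]
ee_rot: [0.707, 0.707, 0.001, 0.001]
ft_force: [-0.2, 0.4, 0.9]
grip_width: 0.446
grasp_force: 0.0
```

Emit:
carry_out:
  motion:
    - {"xyz": [0,0,0],"angular": [0,0,0]}
    - {"xyz": [0,0,0],"angular": [0,0,0]}
    - {"xyz": [0,0,0],"angular": [0,0,0]}
    - {"xyz": [0,0,0],"angular": [0,0,0]}
    - {"xyz": [0,0,-0.015],"angular": [0,0,0]}
    - {"xyz": [0,0,-0.045],"angular": [0,0,0]}
    - {"xyz": [0,0,-0.08],"angular": [0,0,0]}
    - {"xyz": [0,0,-0.115],"angular": [0,0,0]}
    - {"xyz": [0,0,-0.145],"angular": [0,0,0]}
    - {"xyz": [0,0,-0.15],"angular": [0,0,0]}
    - {"xyz": [0,0,-0.15],"angular": [0,0,0]}
  hand: 0

```text
clock: 50.8
position: [0.4282, -0.0161, 0.1755]
ee_rot: [0.708, 0.707, 0.001, 0.001]
ft_force: [-0.5, -0.5, -2.5]
grip_width: 0.14
grasp_force: 78.9
```

Run:
```python
from h import *
plan((.509,.3289,.17,9.5))
```

```text
(0.509, 0.3289, 0.17, 9.5) [345.15  80.44   5.25] [ 0.18 -0.05 80.43]
```

Emit:
carry_out:
  motion:
    - {"xyz": [0.02,0.005,0],"angular": [0,0,5]}
    - {"xyz": [0.05,0.012,0],"angular": [0,0,12]}
    - {"xyz": [0.084,0.02,0],"angular": [0,0,19]}
    - {"xyz": [0.118,0.028,0],"angular": [0,0,27]}
    - {"xyz": [0.152,0.036,0],"angular": [0,0,35]}
    - {"xyz": [0.186,0.044,0],"angular": [0,0,43]}
    - {"xyz": [0.22,0.052,0],"angular": [0,0,51]}
    - {"xyz": [0.254,0.059,0],"angular": [0,0,59]}
    - {"xyz": [0.288,0.067,0],"angular": [0,0,67]}
    - {"xyz": [0.318,0.074,0],"angular": [0,0,74]}
    - {"xyz": [0.338,0.079,0],"angular": [0,0,79]}
    - {"xyz": [0.345,0.0804,0],"angular": [0,0,80.4]}

```text
clock: 52.0
position: [0.5069, 0.3318, 0.1726]
ee_rot: [0.997, 0.082, -0.001, -0.0]
ft_force: [-0.4, -0.1, -2.4]
grip_width: 0.14
grasp_force: 78.8
```

Emit:
carry_out:
  motion:
    - {"xyz": [0,0,0.01],"angular": [0,0,0]}
    - {"xyz": [0,0,0.025],"angular": [0,0,0]}
    - {"xyz": [0,0,0.035],"angular": [0,0,0]}
    - {"xyz": [0,0,0.04],"angular": [0,0,0]}
    - {"xyz": [0,0,0.04],"angular": [0,0,0]}
    - {"xyz": [0,0,0.04],"angular": [0,0,0]}

```text
clock: 52.6
position: [0.5088, 0.3289, 0.1355]
ee_rot: [0.997, 0.083, 0.001, -0.0]
ft_force: [0.5, 0.6, -1.9]
grip_width: 0.139
grasp_force: 78.8
```

Run:
```python
from h import *
o=get_obs();print(o['position'],o['joint_pos'])
plan((.509,.3289,.081,9.5))
```

```text
[0.50876613 0.32887309 0.13548448] [ 0.03089623  0.51126492 -0.89132209  1.59720734  0.41618349  1.23285978
 -2.34193183]
(0.509, 0.3289, 0.081, 9.5) [ 0.15  0.02 54.48] [-0.01 -0.09  0.04]
```

Emit:
carry_out:
  motion:
    - {"xyz": [0,0,0.012],"angular": [0,0,0]}
    - {"xyz": [0,0,0.026],"angular": [0,0,0]}
    - {"xyz": [0,0,0.036],"angular": [0,0,0]}
    - {"xyz": [0,0,0.042],"angular": [0,0,0]}
    - {"xyz": [0,0,0.046],"angular": [0,0,0]}
    - {"xyz": [0,0,0.049],"angular": [0,0,0]}
    - {"xyz": [0,0,0.051],"angular": [0,0,0]}
    - {"xyz": [0,0,0.052],"angular": [0,0,0]}
    - {"xyz": [0,0,0.052],"angular": [0,0,0]}

```text
clock: 53.5
position: [0.5087, 0.3292, 0.0834]
ee_rot: [0.997, 0.083, 0.001, -0.0]
ft_force: [0.2, 0.6, -1.9]
grip_width: 0.137
grasp_force: 78.9
```

Emit:
carry_out:
  motion:
    - {"xyz": [0,0,0.001],"angular": [0,0,0]}
    - {"xyz": [0,0,0.002],"angular": [0,0,0]}
    - {"xyz": [0,0,0.003],"angular": [0,0,0]}
    - {"xyz": [0,0,0.0035],"angular": [0,0,0]}
    - {"xyz": [0,0,0.0035],"angular": [0,0,0]}

```text
clock: 54.0
position: [0.5087, 0.3292, 0.0809]
ee_rot: [0.997, 0.083, 0.001, 0.0]
ft_force: [-3.6, -2.6, 9.4]
grip_width: 0.14
grasp_force: 80.4
```

Emit:
carry_out:
  motion:
    - {"xyz": [0,0,0],"angular": [0,0,0]}
    - {"xyz": [0,0,0],"angular": [0,0,0]}
    - {"xyz": [0,0,0],"angular": [0,0,0]}
    - {"xyz": [0,0,-0.015],"angular": [0,0,0]}
    - {"xyz": [0,0,-0.045],"angular": [0,0,0]}
    - {"xyz": [0,0,-0.085],"angular": [0,0,0]}
    - {"xyz": [0,0,-0.13],"angular": [0,0,0]}
    - {"xyz": [-0.03,0.02,-0.17],"angular": [0,0,0]}
    - {"xyz": [-0.06,0.04,-0.2],"angular": [0,0,0]}
    - {"xyz": [-0.07,0.05,-0.2],"angular": [0,0,0]}
    - {"xyz": [-0.07,0.05,-0.2],"angular": [0,0,0]}
    - {"xyz": [-0.07,0.05,-0.2],"angular": [0,0,0]}
  hand: 0.45

```text
clock: 55.2
position: [0.448, 0.2681, 0.2801]
ee_rot: [0.997, 0.083, 0.001, 0.0]
ft_force: [0.8, 1.2, -0.6]
grip_width: 0.449
grasp_force: 0.0
```

Run:
```python
from h import *
w=camera('wrist');w=camera('wrist')['img'][:,:,::-1]
a=camera('scene')['img'][210:340,360:520,::-1]
cv2.imwrite('pics/fin.png',np.hstack([cv2.resize(w[:300,120:460],(400,353)),cv2.resize(a,(400,353),interpolation=cv2.INTER_CUBIC)]))
```

```text
(no output)
```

View pics/fin.png

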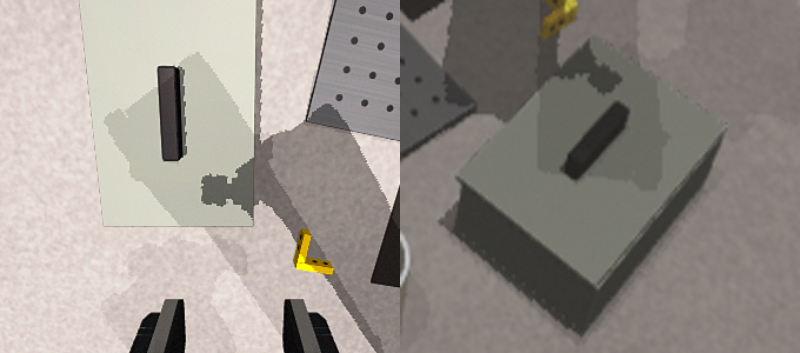

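The lid sits flat and flush on the case, with contact at the seated height and its plate parallel to the rim in the scene crop. Handing in.

```bash
python3 -c "
from workcell import *
print(hand_in())"
```

```text
the job is handed in; nothing more can be done
None
```

I handed the job in at about 55 s: four good brackets in the case, three faulty ones in the scrap tray, and the lid back on and seated; I left the mug, lens and screwdriver alone.

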